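# Set out four collection pieces for a catalogue photograph

## Robot

A 7-joint arm with a two-finger parallel gripper is mounted at the origin on the work surface. World frame = base frame: x ahead of the robot, y to its left, z up, the work surface at z = 0. Lengths are in m, angles in rad, forces in N, time in s.
With the tool pointing down it reaches from about 0.4 to 0.85 m from the base axis. Payload 10.4 kg.
Tool frame: the origin (TCP) lies at the very end of the fingers, on their centre line; the grasp point (between the pads) lies 19 mm behind it; z points along the fingers, y is the line along which they close (so a half turn about z gives the same grasp; the last joint's range is limited). The gripper opens to 85 mm and grips with 20 to 120 N. Pads are 22 mm wide; open, the fingers measure 114 mm over their backs; the gripper's body (76 mm by 85 mm) begins 54 mm behind the grasp point. The pads swing forward as they close: fully open they stand 13 mm farther back than shut.
Start: joints at [1.287, 0.332, -0.065, 1.46, 0.022, 1.35, -0.088], TCP at [0.161, -0.604, 0.231] pointing down, gripper open.
Joint ranges: [-2.6, 2.6], [-0.5, 2.12], [-1.47, 1.34], [0.16, 2.42], [-1.27, 4.41], [0.06, 2.06], [-2.6, 2.6]. Speed limits (rad/s): [2.22, 2.22, 2.79, 2.79, 3.14, 3.14, 3.14].

## Interface

Orientations are given as [roll, pitch, yaw] about the fixed x, y, z axes, in that order (R = Rz(yaw) Ry(pitch) Rx(roll)).
In Python, from workcell import bot, eyes gives the robot as it stands.
- The arm moves only by the tool move_arm, never from a script. Its argument "deltas" is a list of rows, each an object of numbers: "gripper": the closure, from -1 (fully open) to 1 (shut); "dx", "dy", "dz": the shift along the tool's x, y, z as a fraction of full scale; "roll": the turn about the tool's z as a fraction of full scale. A call has exactly 8 rows; each row is the pose to reach, as a shift and turn from the pose commanded when the call began, along the tool's axes at that moment; what a row does not reach only later rows make up. Full scale, the value 1, is 200 mm for a shift and pi/2 rad for a turn. A row lasts 1/12 s, in which the tool goes at most 41.7 mm and 7.16 degrees, less where a joint would pass 70% of its speed; a pose out of reach is approached as far as the arm can. A call with a number of a shift or a turn outside -1 to 1 is refused whole. A call with a gripper value outside its range is refused whole. The fingers move at their own pace and stop on an object; "newtons" is the grip in N (left out, the last holds). Time passes only in rows, so rows that repeat a pose let the fingers close, or fill a call up. It gives the time, the measured TCP pose, the force, the opening and the grip force at its end, in the units of the state.
- bot.state(): the state, without advancing time (a new reading comes with each control period).
- eyes.camera(name): name is "scene" or "top" or "wrist"; returns the picture (400x640x3 uint8, blue, green, red); there is no depth.
- eyes.camera_model(name): a dict with "camera_matrix" (3x3 intrinsics, pixels), "world_from_camera" (4x4, takes a point from camera to world coordinates); the wrist camera has in their place "tool_from_camera" (4x4, takes a point from camera to tool coordinates, whose origin is the TCP and whose axes are the flange's). Camera axes: x right, y down, z forward; pixel columns grow to the right and rows downward; lengths in m; the calibration is good to about 2 mm. The wrist camera is an equidistant fisheye: a pixel r from the principal point sees the ray r / f radians off the axis. A picture is of the moment at which its call begins: read the wrist's pose just before it. camera_model takes no time and is no camera call.
- bot.sign_off(): hands the job in; it is judged then, once.
The state is a dict: "clock": time; "joint_positions": joint angles; "qd": joint speeds; "tau": joint torques, N m; "ee_pos": TCP position; "tool_rot": TCP orientation; "wrist_force": force on the tool from outside, world axes, zero at the start; "moment": the same for the moment, N m; "opening": finger opening in m; "grasp_force": force on a finger pad.
Only numpy, scipy, OpenCV 4.12 (cv2) and the standard library are available. Lean on these libraries where they do the work, as an engineer would, in place of code of your own. Each camera call takes 0.05 s, during which the arm holds its last target. There are 200 camera calls.

## Task

Set out the four collection pieces upright on the dark display board for a catalogue photo: the black vase on the middle of the square plinth, the hourglass on the middle of the round plinth, the terracotta bowl on the board midway between the two plinths and in line with them, and the carved elephant on the board straight in front of the square plinth, halfway between the plinth and the board's front edge (front is the robot's side; the elephant may face any way). Never tip a piece over, and leave the grey cup and the little wooden box where they stand.

Things in the scene. Friction and masses are not known exactly. Their poses are not given: they have to be found in the camera images.
- vase: Black bulb-shaped vase with a long narrow neck, round, 110 mm tall, loose, about 0.2 kg. Origin: centre of its underside, z up. Foot 42 mm across, widest 64 mm at 32 mm up; straight neck 21 mm across from 74 to 104 mm up; lip 28 mm across at the top. Starts on the table.
- hourglass: Hourglass, round, 100 mm tall, loose, about 0.15 kg: two wooden end discs 52 mm across and 10 mm thick (at the bottom and at 90 to 100 mm up), between them a glass and three thin rods, no wider than 48 mm. Origin: centre of its underside, z up. It can be gripped across the top disc. Starts standing on the table.
- bowl: Small round open terracotta bowl without handle, 45 mm tall, loose, about 0.13 kg. Outside 58 mm across and straight from 20 mm up to the rim, foot 42 mm across; wall 4 mm. Origin: centre of its underside, z up. Starts standing on the table.
- elephant: Carved brown wooden elephant on four legs, 92 mm long with trunk and tail, 64 mm tall, loose, about 0.14 kg. Origin: on the ground midway between its feet; x to its head, y to its left, z up. The barrel of its body is 36 mm wide (across y), axis 40 mm up, straight from x = -10 to +12 mm; ears (x = 20 to 40 mm) about 40 mm wide. Starts standing on the table, facing any way.
- board: Dark wooden slab fixed to the table, 200 mm deep (x) by 340 long (y) by 10 thick. Origin: centre of its underside, z up; the -x edge is the front (robot's side), +y its left end. Turned up to 20 degrees. The two plinths stand on it at x = +50 mm, y = +115 and -115 mm, in either order; midway between them is x = +50 mm, y = 0.
- square_plinth: Low white plaster plinth, 80 by 80 mm, 24 mm tall, fixed on either end of the board and turned with it. Origin: centre of its underside, 10 mm above the table; x, y run as the board's. Front face at x = -40 mm, the board's front edge at x = -150 mm, so the place halfway between is at x = -95 mm, y = 0.
- round_plinth: Low white plaster plinth, a disc 84 mm across, 24 mm tall, fixed on the board at the end away from the square plinth. Origin: centre of its underside, 10 mm above the table.
- cup: Grey stoneware coffee cup with a handle, 60 mm across, 55 mm tall, loose; to be left alone. Origin: centre of its underside; handle towards its +y.
- trinket_box: Little pale wooden box with a brass knob on its closed lid, 70 by 50 mm, 43 mm tall with the knob, loose; to be left alone. Origin: centre of its underside.

How it is judged:
By the outcome, as a careful person would: the job done as asked, in the order asked, and still so for the second after the job is handed in, with the robot touching nothing.
It also fails if it takes over 118 s, if anything falls off the work surface, if the arm or the gripper's body presses on something with over 40 N, if the wrist force passes 120 N, or if a joint passes its speed limit or range.

## Working session

There is one attempt and no reset: what is moved stays moved. The work goes in short steps, Python scripts to look and compute and a tool call to move; the robot and the scene stay as the last step left them, time stands still between calls to the robot, and variables do not carry over. Pictures are saved under pics/ and viewed, at most 14 in all, crops included, and the job is handed in when it is done.

Besides the shell and the picture viewer there is one more tool, called after "Emit:" by a JSON object that holds its "name" and its "arguments". move_arm: Moves the arm, as the interface text tells. Its arguments: {"type":"object","properties":{"deltas":{"type":"array"},"newtons":{"type":"number"}},"required":["deltas"]}

```bash
mkdir -p pics
python3 - <<'E'
from workcell import bot, eyes
import cv2
for n in ("scene","top"):
    cv2.imwrite(f"pics/{n}0.png",eyes.camera(n)); m=eyes.camera_model(n); print(n,m)
print(eyes.camera_model("wrist")); print(bot.state())
E
```

```text
scene {'camera_matrix': array([[423.52962554,   0.        , 321.48090878],
       [  0.        , 423.52962554, 196.63425353],
       [  0.        ,   0.        ,   1.        ]]), 'world_from_camera': array([[ 0.59459025,  0.63296604, -0.49579878,  1.13995255],
       [ 0.80384089, -0.48131139,  0.34954138, -0.40467486],
       [-0.01738578, -0.60637722, -0.79498704,  0.99072102],
       [ 0.        ,  0.        ,  0.        ,  1.        ]])}
top {'camera_matrix': array([[503.02536309,   0.        , 319.26589626],
       [  0.        , 503.02536309, 204.09423161],
       [  0.        ,   0.        ,   1.        ]]), 'world_from_camera': array([[-2.88020184e-02, -9.80347323e-01,  1.95165494e-01,
         3.05793965e-01],
       [-9.99569760e-01,  2.93301932e-02, -1.83691204e-04,
        -1.89862958e-02],
       [-5.54416046e-03, -1.95086817e-01, -9.80770308e-01,
         1.31248355e+00],
       [ 0.00000000e+00,  0.00000000e+00,  0.00000000e+00,
         1.00000000e+00]])}
{'camera_matrix': array([[309.70691629,   0.        , 323.29701382],
       [  0.        , 309.70691629, 202.40023
[... 447 characters left out ...]
tions': array([ 1.28739418,  0.33281329, -0.06472042,  1.46086742,  0.02155758,
        1.34992929, -0.08848515]), 'qd': array([ 1.63853720e-03,  6.32625508e-04,  1.08865775e-03, -3.22753692e-03,
       -1.49854019e-03,  1.14966143e-03,  9.18804682e-05]), 'tau': array([ 2.36567255e-03, -6.26748133e+01,  4.99042624e-02, -3.92430317e+01,
        1.64536934e-02,  6.96855408e-03,  1.25555050e-05]), 'ee_pos': array([ 0.16109015, -0.60351811,  0.23058785]), 'tool_rot': array([-3.14026837e+00,  1.34642595e-05,  2.60846421e-01]), 'wrist_force': array([-0.16522204, -0.45524725,  0.0434893 ]), 'moment': array([ 0.04081606,  0.01539921, -0.01839265]), 'grasp_force': 0.0, 'opening': 0.08518731477334972}
```

View pics/top0.png

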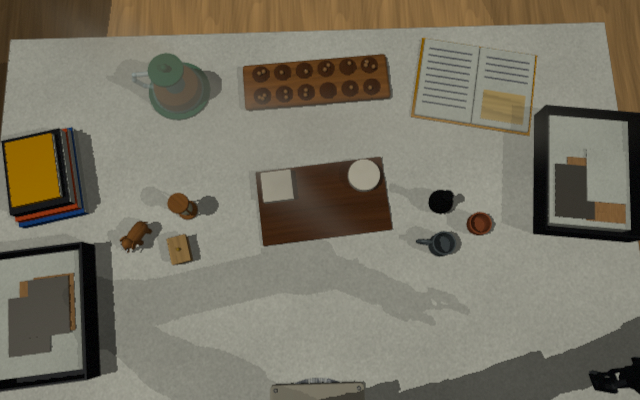

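View pics/scene0.png

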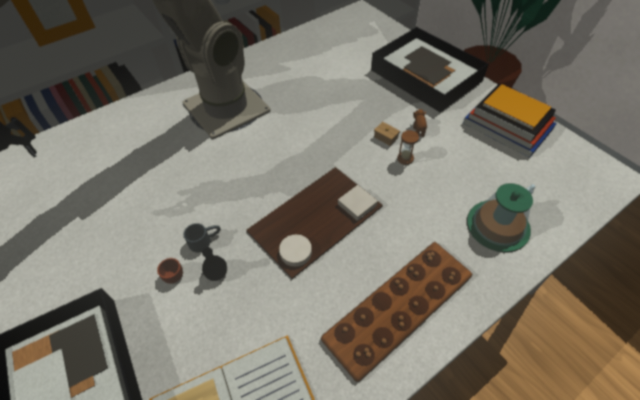

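The top view shows the vase at (441,201), bowl (480,223), cup (442,243), hourglass (183,205), elephant (136,236) and box (179,249). The board runs from about (257,171) to (392,230), with the square plinth at (277,185) and the round one at (364,175). The scene view agrees: every piece stands upright.

```bash
cat > h.py <<'E'
from workcell import bot, eyes
import cv2, numpy as np
from scipy.spatial.transform import Rotation as R
def ray(name,px,st=None):
    m=eyes.camera_model(name);K=m["camera_matrix"];p=np.atleast_2d(np.array(px,float))
    d=np.c_[(p[:,0]-K[0,2])/K[0,0],(p[:,1]-K[1,2])/K[1,1]]
    if name=="wrist":
        r=np.linalg.norm(d,axis=1,keepdims=True); s=np.sin(r)/np.maximum(r,1e-9)
        d=np.c_[d*s,np.cos(r)]
        T=np.eye(4);T[:3,:3]=R.from_euler("xyz",st["tool_rot"]).as_matrix();T[:3,3]=st["ee_pos"];T=T@m["tool_from_camera"]
    else: d=np.c_[d,np.ones(len(d))];T=m["world_from_camera"]
    return T[:3,3],d@T[:3,:3].T
def onplane(name,px,z,st=None):
    o,d=ray(name,px,st); z=np.asarray(z,float)
    return o+d*((z-o[2])/d[:,2])[:,None]
def proj(name,P,st=None):
    m=eyes.camera_model(name);K=m["camera_matrix"];P=np.atleast_2d(P)
    if name=="wrist":
        T=np.eye(4);T[:3,:3]=R.from_euler("xyz",st["tool_rot"]).as_matrix();T[:3,3]=st["ee_pos"];T=T@m["tool_from_camera"]
    else:T=m["world_from_camera"]
    c=(P-T[:3,3])@T[:3,:3]
    if name=="wrist":
        rr=np.linalg.norm(c[:,:2],axis=1,keepdims=True);u=c[:,:2]/rr*np.arctan2(rr,c[:,2:])
    else:u=c[:,:2]/c[:,2:]
    return u*K[0,0]+[K[0,2],K[1,2]]
def go(xyz,yaw=None,st=None):
    "shift and turn in the units of the moves, from the measured pose"
    st=st or bot.state();M=R.from_euler("xyz",st["tool_rot"]).as_matrix()
    d=M.T@(np.array(xyz)-st["ee_pos"])/0.2
    w=0 if yaw is None else -((yaw-st["tool_rot"][2]+np.pi/2)%np.pi-np.pi/2)/(np.pi/2)
    return d.round(3),round(w,3)
E
python3 - <<'E'
from h import *
im=cv2.imread("pics/top0.png")
names=["vase","hg","bowl","eleph","cup","box","c_rl","c_rr","c_fr","c_fl","sq","rd"]
px=[(441,201),(179,203),(480,220),(136,234),(443,241),(179,248),(257,171),(383,157),(392,230),(263,244),(277,185),(364,174)]
z=[.11,.1,.045,.05,.055,.03,.01,.01,.01,.01,.034,.034]
for n,p in zip(names,onplane("top",px,z)):print(n,p.round(3))
a=cv2.resize(im[140:270,240:500],None,fx=3,fy=3,interpolation=cv2.INTER_CUBIC)
b=cv2.resize(im[180:270,110:210],None,fx=2,fy=2)
cv2.imwrite("pics/a.png",a)
E
```

```text
vase [ 0.544 -0.316  0.11 ]
hg [0.56  0.326 0.1  ]
bowl [ 0.504 -0.427  0.045]
eleph [0.494 0.447 0.05 ]
cup [ 0.452 -0.327  0.055]
box [0.457 0.343 0.03 ]
c_rl [0.66  0.145 0.01 ]
c_rr [ 0.689 -0.194  0.01 ]
c_fr [ 0.49  -0.207  0.01 ]
c_fl [0.464 0.13  0.01 ]
sq [0.614 0.09  0.034]
rd [ 0.637 -0.139  0.034]
```

View pics/a.png

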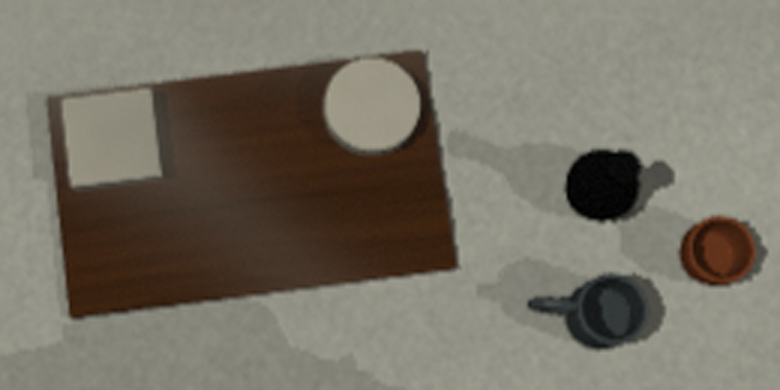

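The crop confirms it: the square plinth is at the board's left end (+y) and the round one at the right. The vase, bowl and cup are to the right, and the board yaw is about +5°.

Run:
```python
from h import *
from scipy.optimize import least_squares
im=cv2.imread("pics/top0.png")
hsv=cv2.cvtColor(im,cv2.COLOR_BGR2HSV); print(im[215,320],im[185,277],im[175,364],im[150,320])
# plinth tops: bright within the board region
hull=np.zeros(im.shape[:2],np.uint8); cv2.fillPoly(hull,[np.array([(256,169),(384,156),(393,232),(262,245)])],255)
g=im.max(2)
n,l,s,c=cv2.connectedComponentsWithStats(((g>120)&(hull>0)).astype(np.uint8))
for i in range(1,n):
    if s[i,4]>200:
        print(s[i],c[i],onplane("top",c[i],.034))
dark=((g<110)&(hull>0)).astype(np.uint8)
print("rough board corners fit")
P=onplane("top",[(240+50/3-.33,140+96/3-.33),(240+427/3-.33,140+50/3-.33),(240+457/3-.33,140+267/3-.33),(240+72/3-.33,140+318/3-.33)],.01)[:,:2]
B=np.array([(.1,.17),(.1,-.17),(-.1,-.17),(-.1,.17)])
f=lambda q:(B@np.array([[np.cos(q[2]),np.sin(q[2])],[-np.sin(q[2]),np.cos(q[2])]])+q[:2]-P).ravel()
r=least_squares(f,[.57,-.03,.08]);q=r.x;print(q,r.fun.round(4))
M=np.array([[np.cos(q[2]),-np.sin(q[2])],[np.sin(q[2]),np.cos(q[2])]])
for v in [(.05,.115),(.05,-.115),(.05,0),(-.045,.115)]:print(v,(M@v+q[:2]).round(4))
print(go([.50,-.34,.25],0))
```

```text
[42 54 69] [122 137 142] [135 151 155] [132 144 144]
[348 158  32  32 763] [363.53604194 174.22804718] [[ 0.63651388 -0.1375098   0.034     ]]
[261 170  33  32 873] [276.5257732  185.46849943] [[0.61312174 0.09093092 0.034     ]]
rough board corners fit
[ 0.57557471 -0.03099554  0.09559136] [ 0.0004  0.0012  0.0005  0.001  -0.0016 -0.0025  0.0006  0.0003]
(0.05, 0.115) [0.6144 0.0883]
(0.05, -0.115) [ 0.6363 -0.1407]
(0.05, 0) [ 0.6253 -0.0262]
(-0.045, 0.115) [0.5198 0.0792]
(array([ 1.977, -0.836, -0.096]), np.float64(0.166))
```

Emit:
{"name": "move_arm", "arguments": {"deltas": [{"dx": 0.2, "dy": -0.08, "dz": -0.05, "gripper": -1}, {"dx": 0.4, "dy": -0.16, "dz": -0.1, "gripper": -1}, {"dx": 0.6, "dy": -0.25, "dz": -0.1, "gripper": -1}, {"dx": 0.8, "dy": -0.33, "dz": -0.1, "gripper": -1}, {"dx": 0.99, "dy": -0.42, "dz": -0.1, "gripper": -1}, {"dx": 0.99, "dy": -0.42, "dz": -0.1, "roll": 0.08, "gripper": -1}, {"dx": 0.99, "dy": -0.42, "dz": -0.1, "roll": 0.166, "gripper": -1}, {"dx": 0.99, "dy": -0.42, "dz": -0.1, "roll": 0.166, "gripper": -1}]}}

```text
invalid input
```

Run:
```python
from h import *
s=bot.state();print(s["clock"],s["ee_pos"],s["tool_rot"],go([.50,-.34,.25],0))
```

```text
0.1 [ 0.16109015 -0.60351811  0.23058785] [-3.14026837e+00  1.34642595e-05  2.60846421e-01] (array([ 1.977, -0.836, -0.096]), np.float64(0.166))
```

Emit:
{"name": "move_arm", "arguments": {"deltas": [{"dx": 0.2, "dy": -0.08, "dz": -0.05, "roll": 0, "gripper": -1}, {"dx": 0.4, "dy": -0.16, "dz": -0.1, "roll": 0, "gripper": -1}, {"dx": 0.6, "dy": -0.25, "dz": -0.1, "roll": 0, "gripper": -1}, {"dx": 0.8, "dy": -0.33, "dz": -0.1, "roll": 0.05, "gripper": -1}, {"dx": 0.99, "dy": -0.42, "dz": -0.1, "roll": 0.1, "gripper": -1}, {"dx": 0.99, "dy": -0.42, "dz": -0.1, "roll": 0.166, "gripper": -1}, {"dx": 0.99, "dy": -0.42, "dz": -0.1, "roll": 0.166, "gripper": -1}, {"dx": 0.99, "dy": -0.42, "dz": -0.1, "roll": 0.166, "gripper": -1}]}}

```text
clock: 0.77
ee_pos: [0.3312, -0.4711, 0.2511]
tool_rot: [-3.141, 0.001, 0.003]
wrist_force: [-0.6, -1.0, -1.1]
opening: 0.0855
grasp_force: 0.0
```

Run:
```python
from h import *
s=bot.state();print(s["clock"],s["ee_pos"],s["tool_rot"],go([.50,-.34,.25],0))
```

```text
0.7667 [ 0.33118232 -0.47113329  0.25106788] [-3.14137819e+00  5.04138500e-04  3.08785409e-03] (array([ 0.846, -0.653,  0.005]), np.float64(0.002))
```

Emit:
{"name": "move_arm", "arguments": {"deltas": [{"dx": 0.16, "dy": -0.12, "dz": 0, "roll": 0, "gripper": -1}, {"dx": 0.32, "dy": -0.25, "dz": 0, "roll": 0, "gripper": -1}, {"dx": 0.48, "dy": -0.38, "dz": 0, "roll": 0, "gripper": -1}, {"dx": 0.64, "dy": -0.5, "dz": 0, "roll": 0, "gripper": -1}, {"dx": 0.76, "dy": -0.6, "dz": 0, "roll": 0, "gripper": -1}, {"dx": 0.85, "dy": -0.65, "dz": 0, "roll": 0, "gripper": -1}, {"dx": 0.85, "dy": -0.65, "dz": 0, "roll": 0, "gripper": -1}, {"dx": 0.85, "dy": -0.65, "dz": 0, "roll": 0, "gripper": -1}]}}

```text
clock: 1.43
ee_pos: [0.5006, -0.3422, 0.2507]
tool_rot: [-3.141, 0.001, 0.002]
wrist_force: [-0.7, 0.1, 0.1]
opening: 0.0853
grasp_force: 0.0
```

Run:
```python
from h import *
s=bot.state();print(s["clock"],list(s["ee_pos"]),list(s["tool_rot"]))
cv2.imwrite("pics/w1.png",eyes.camera("wrist"))
```

```text
1.4333 [np.float64(0.5005739211102854), np.float64(-0.3422216028302782), np.float64(0.2507214625700866)] [np.float64(-3.1413432407843946), np.float64(0.0009028832382955709), np.float64(0.001895772346253377)]
```

View pics/w1.png

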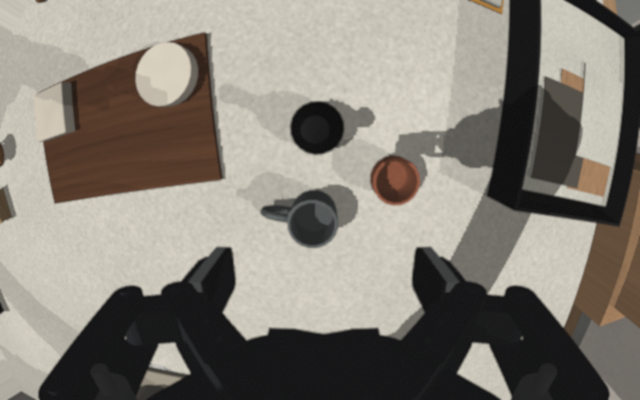

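The wrist view shows the vase centred at (317,128), bowl at (396,180) and cup at (312,220). The board is on the left, with the round plinth at (167,74).

```bash
cat >> h.py <<'E'
prof={"vase":[(0,21),(12,27),(32,32),(52,26),(74,10.5),(104,10.5),(110,14)],
"hg":[(0,26),(10,26),(10.1,22),(90,22),(90.1,26),(100,26)],"bowl":[(0,21),(20,29),(45,29)],"disc":[(10,42),(34,42)]}
A=np.linspace(0,2*np.pi,48,endpoint=False)
def model_mask(name,p,xy,st=None,S=4):
    m=np.zeros((400*S,640*S),np.uint8);rings=[]
    for h,r in prof[p]:
        P=np.c_[xy[0]+r/1e3*np.cos(A),xy[1]+r/1e3*np.sin(A),np.full(48,h/1e3)]
        rings.append(((proj(name,P,st)+.5)*S-.5).astype(np.float32))
    for a,b in zip(rings,rings[1:]):
        cv2.fillConvexPoly(m,cv2.convexHull(np.r_[a,b]).round().astype(np.int32),1)
    return m
def cen(m,S=1):
    M=cv2.moments(m,True);return (np.array([M["m10"],M["m01"]])/M["m00"]+.5)/S-.5
def fit(name,p,mask,z,st=None):
    c=cen(mask);xy=onplane(name,c,z,st)[0,:2]
    for _ in range(4):
        mm=model_mask(name,p,xy,st); xy=xy+onplane(name,c,z,st)[0,:2]-onplane(name,cen(mm,4),z,st)[0,:2]
    return xy,int(mask.sum()),mm.sum()/16
def blob(cond,px):
    n,l=cv2.connectedComponents(cond.astype(np.uint8),connectivity=4);v=l[int(px[1]),int(px[0])]
    m=(l==v).astype(np.uint8) if v else l*0
    cs,_=cv2.findContours(m.astype(np.uint8),cv2.RETR_EXTERNAL,cv2.CHAIN_APPROX_NONE)
    o=np.zeros(cond.shape,np.uint8);cv2.drawContours(o,cs,-1,1,-1);return o
E
python3 - <<'E'
from h import *
st=dict(ee_pos=np.array([.50057,-.34222,.25072]),tool_rot=np.array([-3.141343,.0009,.0019]))
for n,f,s,pv,pb in (("wrist","w1",st,(317,128),(396,180)),("top","top0",None,(441,201),(480,223))):
    im=cv2.imread(f"pics/{f}.png").astype(int);b,g,r=im[...,0],im[...,1],im[...,2]
    for t in (40,50): print(n,"vase",fit(n,"vase",blob(im.max(2)<t,pv),.035,s))
    for t in (1.4,1.6): print(n,"bowl",fit(n,"bowl",blob((r>t*g)&(r>25),pb),.04,s))
im=cv2.imread("pics/w1.png").astype(int)
for t in (150,165,180):
    m=blob(im.max(2)>t,(167,74)); print("disc",fit("wrist","disc",m,.034,st))
print("board corners wrist",onplane("wrist",[(207,34),(222,180),(54,202)],.01,st).round(4))
im=cv2.imread("pics/top0.png").astype(int)
print(im[203,179],im[205,190],fit("top","hg",blob((im[...,2]>1.35*im[...,0])&(im[...,2]>40),(178,203)),.09))
E
```

```text
wrist vase (array([ 0.55823609, -0.3341827 ]), 2023, np.float64(2379.8125))
wrist vase (array([ 0.55825881, -0.33420678]), 2056, np.float64(2379.8125))
wrist bowl (array([ 0.49705431, -0.42790253]), 1760, np.float64(2022.9375))
wrist bowl (array([ 0.50352713, -0.42991348]), 486, np.float64(2030.0))
top vase (array([ 0.5578218 , -0.33317645]), 466, np.float64(508.8125))
top vase (array([ 0.55799897, -0.33334688]), 473, np.float64(509.4375))
top bowl (array([ 0.49762166, -0.42769216]), 440, np.float64(479.6875))
top bowl (array([ 0.49778036, -0.4273304 ]), 421, np.float64(479.9375))
disc (array([ 0.52487564, -0.225228  ]), 146560, np.float64(3767.125))
disc (array([ 0.52498859, -0.22435796]), 145805, np.float64(3765.75))
disc (array([ 0.52278923, -0.25645986]), 111958, np.float64(3886.625))
board corners wrist [[ 0.6868 -0.1916  0.01  ]
 [ 0.4925 -0.2092  0.01  ]
 [ 0.4624  0.129   0.01  ]]
[25 60 94] [46 58 59] (array([0.56171497, 0.33051449]), 553, np.float64(585.1875))
```

Emit:
{"name": "move_arm", "arguments": {"deltas": [{"dx": 0.15, "dy": -0.02, "dz": 0, "roll": 0, "gripper": -1}, {"dx": 0.287, "dy": -0.041, "dz": 0, "roll": 0, "gripper": -1}, {"dx": 0.287, "dy": -0.041, "dz": 0.18, "roll": 0, "gripper": -1}, {"dx": 0.287, "dy": -0.041, "dz": 0.36, "roll": 0, "gripper": -1}, {"dx": 0.287, "dy": -0.041, "dz": 0.54, "roll": 0, "gripper": -1}, {"dx": 0.287, "dy": -0.041, "dz": 0.72, "roll": 0, "gripper": -1}, {"dx": 0.287, "dy": -0.041, "dz": 0.83, "roll": 0, "gripper": -1}, {"dx": 0.287, "dy": -0.041, "dz": 0.889, "roll": 0, "gripper": -1}], "newtons": 30}}

```text
clock: 2.15
ee_pos: [0.5547, -0.3352, 0.0697]
tool_rot: [-3.14, 0.005, -0.002]
wrist_force: [-0.6, -0.5, -0.7]
opening: 0.0854
grasp_force: 0.0
```

Emit:
{"name": "move_arm", "arguments": {"deltas": [{"dx": 0, "dy": 0, "dz": 0, "roll": 0, "gripper": -0.5}, {"dx": 0, "dy": 0, "dz": 0, "roll": 0, "gripper": 0}, {"dx": 0, "dy": 0, "dz": 0, "roll": 0, "gripper": 0.3}, {"dx": 0, "dy": 0, "dz": 0, "roll": 0, "gripper": 1}, {"dx": 0, "dy": 0, "dz": 0, "roll": 0, "gripper": 1}, {"dx": 0, "dy": 0, "dz": 0, "roll": 0, "gripper": 1}, {"dx": 0, "dy": 0, "dz": 0, "roll": 0, "gripper": 1}, {"dx": 0, "dy": 0, "dz": 0, "roll": 0, "gripper": 1}], "newtons": 30}}

```text
clock: 2.82
ee_pos: [0.5592, -0.334, 0.0754]
tool_rot: [3.14, -0.002, 0.0]
wrist_force: [-0.9, 1.0, 6.2]
opening: 0.0235
grasp_force: 29.0
```

Emit:
{"name": "move_arm", "arguments": {"deltas": [{"dx": 0, "dy": 0, "dz": -0.05, "roll": 0, "gripper": 1}, {"dx": 0, "dy": 0, "dz": -0.12, "roll": 0, "gripper": 1}, {"dx": 0, "dy": 0, "dz": -0.2, "roll": 0, "gripper": 1}, {"dx": 0, "dy": 0, "dz": -0.3, "roll": 0, "gripper": 1}, {"dx": 0, "dy": 0, "dz": -0.4, "roll": 0, "gripper": 1}, {"dx": 0, "dy": 0, "dz": -0.45, "roll": 0, "gripper": 1}, {"dx": 0, "dy": 0, "dz": -0.45, "roll": 0, "gripper": 1}, {"dx": 0, "dy": 0, "dz": -0.45, "roll": 0, "gripper": 1}]}}

```text
clock: 3.48
ee_pos: [0.5584, -0.3335, 0.1639]
tool_rot: [3.141, -0.001, 0.0]
wrist_force: [1.0, 0.3, -3.8]
opening: 0.0237
grasp_force: 29.5
```

```bash
cat > pl.py <<'E'
from h import *
from scipy.optimize import least_squares
T=onplane("top",[(256.33,171.67),(382,156.33),(392,228.67),(263.67,245.67)],.01)[:,:2]
W=np.array([[ 0.6868,-0.1916],[0.4925,-0.2092],[0.4624,0.129]])
P=np.r_[T,W,[(.6365,-.1375),(.6131,.0909)],[(.6365,-.1375),(.6131,.0909)]]
C=np.array([(.1,.17),(.1,-.17),(-.1,-.17),(-.1,.17)]);D=np.array([(.05,-.115),(.05,.115)])
B=np.r_[C,C[1:],D,D]
rot=lambda a:np.array([[np.cos(a),-np.sin(a)],[np.sin(a),np.cos(a)]])
r=least_squares(lambda q:(B@rot(q[2]).T+q[:2]-P).ravel(),[.57,-.03,.09]);q=r.x
tg={k:rot(q[2])@v+q[:2] for k,v in dict(vase=(.05,.115),hg=(.05,-.115),bowl=(.05,0),el=(-.045,.115)).items()}
E
python3 - <<'E'
from pl import *
print(q,(r.fun*1e3).round(1).reshape(-1,2).tolist(),tg)
s=bot.state();print(s["ee_pos"],s["opening"],s["grasp_force"],s["wrist_force"])
cv2.imwrite("pics/w2.png",eyes.camera("wrist"))
print(go([*tg["vase"],s["ee_pos"][2]],0,s))
E
```

```text
[ 0.57524084 -0.02992033  0.09433977] [[0.3, 2.2], [-0.0, 1.9], [-2.2, -1.3], [0.5, 1.5], [4.0, 1.9], [-0.8, 0.6], [-2.7, 0.9], [-0.6, -2.2], [1.1, -1.6], [-0.6, -2.2], [1.1, -1.6]] {'vase': array([0.61418551, 0.0892783 ]), 'hg': array([ 0.63585149, -0.13969896]), 'bowl': array([ 0.6250185 , -0.02521033]), 'el': array([0.51960795, 0.08032931])}
[ 0.55836098 -0.33350664  0.16389821] 0.023713701418540428 29.538013165583834 [ 0.95604421  0.25114899 -3.82371014]
(array([ 2.790e-01, -2.114e+00, -1.000e-03]), np.float64(0.0))
```

View pics/w2.png

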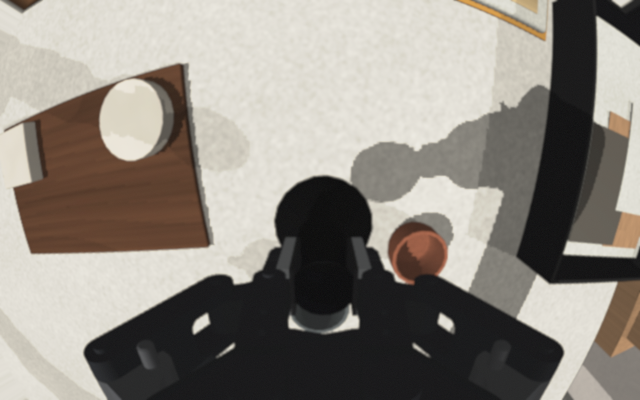

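The vase hangs upright in the fingers at (323,230), clear of the bowl and cup.

Emit:
{"name": "move_arm", "arguments": {"deltas": [{"dx": 0, "dy": -0.1, "dz": 0, "roll": 0, "gripper": 1}, {"dx": 0, "dy": -0.25, "dz": 0, "roll": 0, "gripper": 1}, {"dx": 0, "dy": -0.4, "dz": 0, "roll": 0, "gripper": 1}, {"dx": 0, "dy": -0.55, "dz": 0, "roll": 0, "gripper": 1}, {"dx": 0, "dy": -0.7, "dz": 0, "roll": 0, "gripper": 1}, {"dx": 0, "dy": -0.85, "dz": 0, "roll": 0, "gripper": 1}, {"dx": 0, "dy": -0.95, "dz": 0, "roll": 0, "gripper": 1}, {"dx": 0, "dy": -1, "dz": 0, "roll": 0, "gripper": 1}]}}

```text
clock: 4.2
ee_pos: [0.5576, -0.1296, 0.1623]
tool_rot: [-3.14, 0.002, 0.004]
wrist_force: [0.1, 0.7, -2.7]
opening: 0.0235
grasp_force: 29.7
```

Emit:
{"name": "move_arm", "arguments": {"deltas": [{"dx": 0, "dy": -0.12, "dz": 0, "roll": 0, "gripper": 1}, {"dx": 0, "dy": -0.25, "dz": 0, "roll": 0, "gripper": 1}, {"dx": 0, "dy": -0.4, "dz": 0, "roll": 0, "gripper": 1}, {"dx": 0, "dy": -0.48, "dz": 0, "roll": 0, "gripper": 1}, {"dx": 0, "dy": -0.52, "dz": 0, "roll": 0, "gripper": 1}, {"dx": 0, "dy": -0.52, "dz": 0, "roll": 0, "gripper": 1}, {"dx": 0, "dy": -0.52, "dz": 0, "roll": 0, "gripper": 1}, {"dx": 0, "dy": -0.52, "dz": 0, "roll": 0, "gripper": 1}]}}

```text
clock: 4.87
ee_pos: [0.5581, -0.0318, 0.1631]
tool_rot: [3.141, 0.001, -0.003]
wrist_force: [-0.2, 0.1, -3.2]
opening: 0.0231
grasp_force: 29.7
```

Run:
```python
from h import *
s=bot.state();print(s["clock"],list(s["ee_pos"]),list(s["tool_rot"]),s["opening"])
cv2.imwrite("pics/w3.png",eyes.camera("wrist"))
```

```text
4.8667 [np.float64(0.5581164446903731), np.float64(-0.03178263784096995), np.float64(0.16307291265422935)] [np.float64(3.140691031249177), np.float64(0.0006453121713274612), np.float64(-0.002541720391637581)] 0.023145312699924536
```

View pics/w3.png

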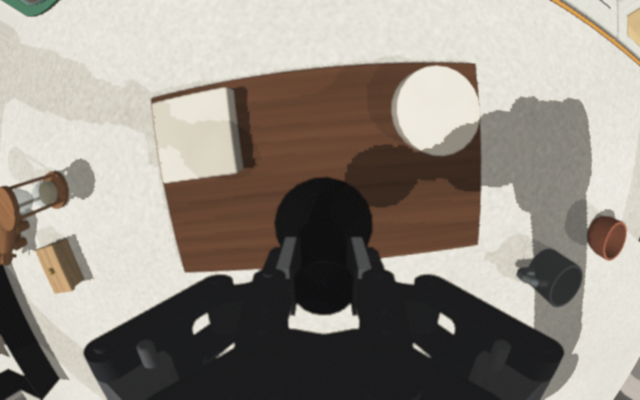

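The wrist view from above the board gives corners at about (151,99), (476,65), (479,244) and (185,272). The square plinth's top runs (153,100)–(236,174) and the round plinth is centred near (438,110).

Run:
```python
from h import *
from scipy.optimize import least_squares
from pl import C,rot,T
st=dict(ee_pos=np.array([0.55812,-0.03178,0.16307]),tool_rot=np.array([3.140691,.000645,-.00254]))
W=onplane("wrist",[(151,99),(476,65),(479,244),(185,272)],.01,st)[:,:2]
S=onplane("wrist",[(228,88),(236,174),(165,183)],.034,st)[:,:2]
Sm=np.array([(.09,.075),(.01,.075),(.01,.155)])
for p,v,n in((W,C,"board"),(S,Sm,"sq")):
    r=least_squares(lambda q:(v@rot(q[2]).T+q[:2]-p).ravel(),[.57,-.03,.09]);q=r.x
    print(n,q,(r.fun*1e3).round(1)); print([(rot(q[2])@u+q[:2]).round(4) for u in [(.05,.115),(.05,-.115)]])
```

```text
board [ 0.57495636 -0.0295699   0.09844629] [ 1.5  0.7  2.5 -1.  -2.  -0.5 -2.   0.7]
[array([0.6134, 0.0898]), array([ 0.636 , -0.1391])]
sq [ 0.57332966 -0.02923667  0.08574406] [ 0.7 -0.1 -0.4 -2.  -0.3  2.1]
[array([0.6133, 0.0896]), array([ 0.633 , -0.1395])]
```

Emit:
{"name": "move_arm", "arguments": {"deltas": [{"dx": 0.08, "dy": -0.15, "dz": 0, "roll": 0, "gripper": 1}, {"dx": 0.15, "dy": -0.3, "dz": 0, "roll": 0, "gripper": 1}, {"dx": 0.22, "dy": -0.45, "dz": 0, "roll": 0, "gripper": 1}, {"dx": 0.278, "dy": -0.56, "dz": 0, "roll": 0, "gripper": 1}, {"dx": 0.278, "dy": -0.608, "dz": 0, "roll": 0, "gripper": 1}, {"dx": 0.278, "dy": -0.608, "dz": 0.08, "roll": 0, "gripper": 1}, {"dx": 0.278, "dy": -0.608, "dz": 0.16, "roll": 0, "gripper": 1}, {"dx": 0.278, "dy": -0.608, "dz": 0.2, "roll": 0, "gripper": 1}]}}

```text
clock: 5.58
ee_pos: [0.6132, 0.0903, 0.1213]
tool_rot: [3.14, 0.002, -0.002]
wrist_force: [-0.8, -0.4, -4.0]
opening: 0.0233
grasp_force: 29.9
```

Emit:
{"name": "move_arm", "arguments": {"deltas": [{"dx": 0, "dy": 0, "dz": 0, "roll": 0, "gripper": 1}, {"dx": 0, "dy": 0, "dz": 0.01, "roll": 0, "gripper": 1}, {"dx": 0, "dy": 0, "dz": 0.02, "roll": 0, "gripper": 1}, {"dx": 0, "dy": 0, "dz": 0.03, "roll": 0, "gripper": 1}, {"dx": 0, "dy": 0, "dz": 0.035, "roll": 0, "gripper": 1}, {"dx": 0, "dy": 0, "dz": 0.04, "roll": 0, "gripper": 1}, {"dx": 0, "dy": 0, "dz": 0.04, "roll": 0, "gripper": 1}, {"dx": 0, "dy": 0, "dz": 0.04, "roll": 0, "gripper": 1}]}}

```text
clock: 6.25
ee_pos: [0.6139, 0.0922, 0.1157]
tool_rot: [3.142, -0.0, 0.0]
wrist_force: [-0.2, 0.3, -3.0]
opening: 0.0235
grasp_force: 29.9
```

Run:
```python
from h import *
s=bot.state();print(s["clock"],s["ee_pos"],s["tool_rot"],s["wrist_force"],go([.6137,.0897,.109],0,s))
```

```text
6.25 [0.61385194 0.09217448 0.11565943] [ 3.14151205e+00 -2.46359534e-04  1.18077271e-04] [-0.24330833  0.32591673 -2.95589376] (array([-0.001,  0.012,  0.033]), np.float64(0.0))
```

Emit:
{"name": "move_arm", "arguments": {"deltas": [{"dx": 0, "dy": 0.012, "dz": 0, "roll": 0, "gripper": 1}, {"dx": 0, "dy": 0.012, "dz": 0.01, "roll": 0, "gripper": 1}, {"dx": 0, "dy": 0.012, "dz": 0.02, "roll": 0, "gripper": 1}, {"dx": 0, "dy": 0.012, "dz": 0.025, "roll": 0, "gripper": 1}, {"dx": 0, "dy": 0.012, "dz": 0.03, "roll": 0, "gripper": 1}, {"dx": 0, "dy": 0.012, "dz": 0.03, "roll": 0, "gripper": 1}, {"dx": 0, "dy": 0.012, "dz": 0.03, "roll": 0, "gripper": 1}, {"dx": 0, "dy": 0.012, "dz": 0.03, "roll": 0, "gripper": 1}]}}

```text
clock: 6.92
ee_pos: [0.6139, 0.0898, 0.1098]
tool_rot: [3.142, -0.0, 0.0]
wrist_force: [-0.6, 0.3, 0.9]
opening: 0.0235
grasp_force: 30.0
```

Emit:
{"name": "move_arm", "arguments": {"deltas": [{"dx": 0, "dy": 0, "dz": 0.002, "roll": 0, "gripper": 0.3}, {"dx": 0, "dy": 0, "dz": 0.002, "roll": 0, "gripper": 0.2}, {"dx": 0, "dy": 0, "dz": 0.002, "roll": 0, "gripper": 0}, {"dx": 0, "dy": 0, "dz": 0, "roll": 0, "gripper": -0.4}, {"dx": 0, "dy": 0, "dz": 0, "roll": 0, "gripper": -1}, {"dx": 0, "dy": 0, "dz": 0, "roll": 0, "gripper": -1}, {"dx": 0, "dy": 0, "dz": 0, "roll": 0, "gripper": -1}, {"dx": 0, "dy": 0, "dz": 0, "roll": 0, "gripper": -1}]}}

```text
clock: 7.58
ee_pos: [0.6138, 0.0897, 0.1095]
tool_rot: [3.142, -0.0, 0.0]
wrist_force: [-0.8, -0.5, -0.6]
opening: 0.0854
grasp_force: 0.0
```

Emit:
{"name": "move_arm", "arguments": {"deltas": [{"dx": 0, "dy": 0, "dz": -0.08, "roll": 0, "gripper": -1}, {"dx": 0, "dy": 0, "dz": -0.25, "roll": 0, "gripper": -1}, {"dx": 0, "dy": 0, "dz": -0.45, "roll": 0, "gripper": -1}, {"dx": 0, "dy": 0, "dz": -0.6, "roll": 0, "gripper": -1}, {"dx": 0, "dy": 0, "dz": -0.7, "roll": 0, "gripper": -1}, {"dx": -0.05, "dy": -0.2, "dz": -0.7, "roll": 0, "gripper": -1}, {"dx": -0.1, "dy": -0.4, "dz": -0.7, "roll": 0, "gripper": -1}, {"dx": -0.15, "dy": -0.6, "dz": -0.7, "roll": 0, "gripper": -1}]}}

```text
clock: 8.25
ee_pos: [0.5836, 0.2106, 0.2502]
tool_rot: [-3.141, -0.001, -0.002]
wrist_force: [0.3, 0.5, -0.3]
opening: 0.0851
grasp_force: 0.0
```

Run:
```python
from h import *
s=bot.state();print(s["clock"],s["ee_pos"],s["tool_rot"],go([.54,.30,.24],0,s))
```

```text
8.25 [0.58362663 0.21057666 0.25015815] [-3.14148077e+00 -1.22287808e-03 -2.00623993e-03] (array([-0.219, -0.447,  0.051]), np.float64(-0.001))
```

Emit:
{"name": "move_arm", "arguments": {"deltas": [{"dx": -0.05, "dy": -0.18, "dz": 0, "roll": 0, "gripper": -1}, {"dx": -0.1, "dy": -0.35, "dz": 0, "roll": 0, "gripper": -1}, {"dx": -0.15, "dy": -0.5, "dz": 0, "roll": 0, "gripper": -1}, {"dx": -0.22, "dy": -0.6, "dz": 0, "roll": 0, "gripper": -1}, {"dx": -0.22, "dy": -0.65, "dz": 0, "roll": 0, "gripper": -1}, {"dx": -0.22, "dy": -0.65, "dz": 0, "roll": 0, "gripper": -1}, {"dx": -0.22, "dy": -0.65, "dz": 0, "roll": 0, "gripper": -1}, {"dx": -0.22, "dy": -0.65, "dz": 0, "roll": 0, "gripper": -1}]}}

```text
clock: 8.92
ee_pos: [0.5409, 0.338, 0.2493]
tool_rot: [3.141, -0.0, -0.002]
wrist_force: [0.4, 0.5, 0.6]
opening: 0.0856
grasp_force: 0.0
```

Run:
```python
from h import *
s=bot.state();print(s["clock"],list(s["ee_pos"]),list(s["tool_rot"]))
cv2.imwrite("pics/w4.png",eyes.camera("wrist"))
im=eyes.camera("top");cv2.imwrite("pics/top1.png",im)
im=im.astype(int)
print(fit("top","vase",blob(im.max(2)<40,proj("top",[.6137,.0897,.08])[0].round()),.07)) # z lifted below
prof["vase"]=[(h+34,r) for h,r in prof["vase"]]
print(fit("top","vase",blob(im.max(2)<40,proj("top",[.6137,.0897,.08])[0].round()),.07))
```

```text
8.9167 [np.float64(0.5409305884705607), np.float64(0.3380292787787022), np.float64(0.24930136266136455)] [np.float64(3.1405950264421763), np.float64(-0.000327389503867348), np.float64(-0.002176217283639481)]
(array([nan, nan]), 0, np.float64(0.0))
(array([nan, nan]), 0, np.float64(0.0))h.py:44: RuntimeWarning: invalid value encountered in divide
  M=cv2.moments(m,True);return (np.array([M["m10"],M["m01"]])/M["m00"]+.5)/S-.5
h.py:41: RuntimeWarning: invalid value encountered in cast
  cv2.fillConvexPoly(m,cv2.convexHull(np.r_[a,b]).round().astype(np.int32),1)
```

View pics/w4.png

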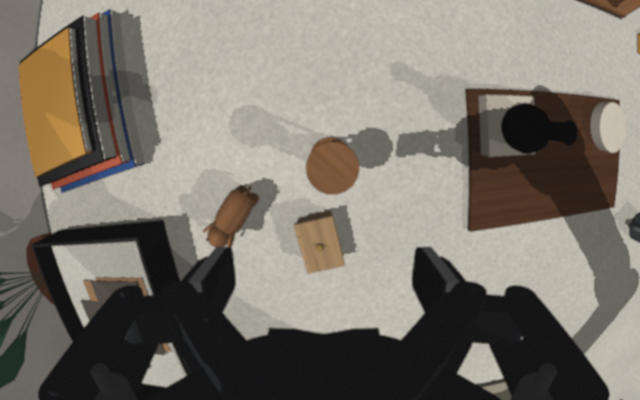

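The vase stands upright on the square plinth at (525,127). The hourglass's top disc is at (333,165), the box at (321,242), and the elephant runs from its rump at (243,195) to its head at (216,238).

Run:
```python
from h import *
st=dict(ee_pos=np.array([0.54093,0.33803,0.24930]),tool_rot=np.array([3.140595,-.000327,-.002176]))
im=cv2.imread("pics/w4.png").astype(int);b,r=im[...,0],im[...,2]
prof["top"]=[(90,26),(100,26)]
for t in (1.4,1.6):
    m=blob((r>t*b)&(r>60),(333,165)); print(fit("wrist","top",m,.1,st))
    m=blob((r>t*b)&(r>30),(233,212)); c=cen(m);ys,xs=np.nonzero(m)
    print("el",m.sum(),c,xs.min(),xs.max(),ys.min(),ys.max())
    P=onplane("wrist",np.c_[xs,ys],.05,st)[:,:2];u,s,v=np.linalg.svd(P-P.mean(0),full_matrices=False);print(P.mean(0),v[0],np.ptp((P-P.mean(0))@v.T,axis=0))
print(onplane("wrist",[(243,195),(216,238)],.055,st), onplane("wrist",[(320,242)],.03,st))
print(go([.5617,.3305,.073],0,st))
c=cv2.resize(cv2.imread("pics/w4.png")[180:255,195:265],None,fx=8,fy=8,interpolation=cv2.INTER_CUBIC);cv2.imwrite("pics/el.png",c)
```

```text
(array([0.56302289, 0.33008524]), 2289, np.float64(2334.8125))
el 1639 [230.74740696 216.64185479] 204 257 186 248
[0.49644729 0.4496377 ] [-0.79694318  0.60405427] [0.08988036 0.03818561]
(array([0.56306559, 0.33005845]), 2203, np.float64(2333.3125))
el 1553 [230.63296845 216.8197038 ] 204 257 187 247
[0.49623496 0.44978683] [-0.80006537  0.59991283] [0.08731896 0.03785748]
[[0.52458932 0.43048595 0.055     ]
 [0.47095796 0.46946118 0.055     ]] [[0.4571197  0.34275414 0.03      ]]
(array([0.104, 0.037, 0.882]), np.float64(-0.001))
```

View pics/el.png

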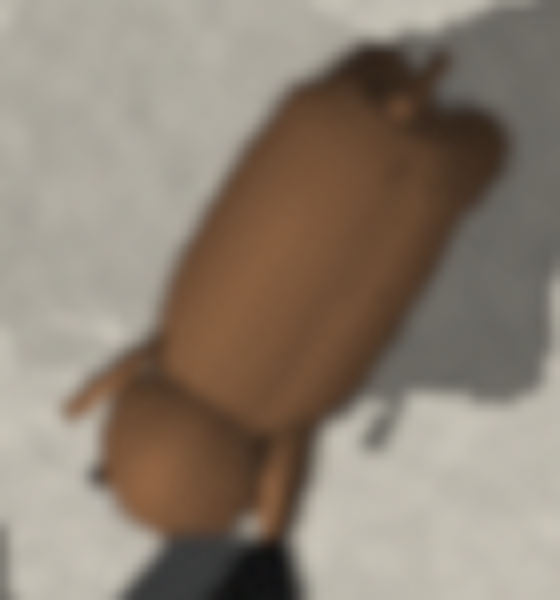

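The crop shows the elephant's body axis clearly, with the head at the lower left and the tail at the upper right. I'll measure it again later. Hourglass first, at (0.5625, 0.330).

Emit:
{"name": "move_arm", "arguments": {"deltas": [{"dx": 0.108, "dy": 0.038, "dz": 0, "roll": 0, "gripper": -1}, {"dx": 0.108, "dy": 0.038, "dz": 0.15, "roll": 0, "gripper": -1}, {"dx": 0.108, "dy": 0.038, "dz": 0.33, "roll": 0, "gripper": -1}, {"dx": 0.108, "dy": 0.038, "dz": 0.51, "roll": 0, "gripper": -1}, {"dx": 0.108, "dy": 0.038, "dz": 0.68, "roll": 0, "gripper": -1}, {"dx": 0.108, "dy": 0.038, "dz": 0.8, "roll": 0, "gripper": -1}, {"dx": 0.108, "dy": 0.038, "dz": 0.86, "roll": 0, "gripper": -1}, {"dx": 0.108, "dy": 0.038, "dz": 0.886, "roll": 0, "gripper": -1}], "newtons": 30}}

```text
clock: 9.68
ee_pos: [0.5612, 0.3305, 0.0703]
tool_rot: [3.14, 0.002, -0.001]
wrist_force: [0.8, 0.3, 0.4]
opening: 0.0851
grasp_force: 0.0
```

Emit:
{"name": "move_arm", "arguments": {"deltas": [{"dx": 0, "dy": 0, "dz": 0, "roll": 0, "gripper": -1}, {"dx": 0, "dy": 0, "dz": 0, "roll": 0, "gripper": -0.8}, {"dx": 0, "dy": 0, "dz": 0, "roll": 0, "gripper": -0.5}, {"dx": 0, "dy": 0, "dz": 0, "roll": 0, "gripper": -0.3}, {"dx": 0, "dy": 0, "dz": 0, "roll": 0, "gripper": 1}, {"dx": 0, "dy": 0, "dz": 0, "roll": 0, "gripper": 1}, {"dx": 0, "dy": 0, "dz": 0, "roll": 0, "gripper": 1}, {"dx": 0, "dy": 0, "dz": 0, "roll": 0, "gripper": 1}], "newtons": 30}}

```text
clock: 10.35
ee_pos: [0.5624, 0.3325, 0.074]
tool_rot: [-3.141, -0.003, -0.0]
wrist_force: [-0.0, -1.0, 4.9]
opening: 0.0508
grasp_force: 30.4
```

Run:
```python
from h import *
s=bot.state();print(s["clock"],s["ee_pos"],s["tool_rot"],s["wrist_force"],s["opening"],s["grasp_force"])
```

```text
10.35 [0.5623585  0.33251882 0.07404066] [-3.14067223e+00 -2.55079764e-03 -1.92686638e-04] [-0.01389169 -1.00154657  4.93680549] 0.05081109240236939 30.439823269844055
```

Emit:
{"name": "move_arm", "arguments": {"deltas": [{"dx": 0, "dy": 0, "dz": -0.05, "roll": 0, "gripper": 1}, {"dx": 0, "dy": 0, "dz": -0.15, "roll": 0, "gripper": 1}, {"dx": 0, "dy": 0, "dz": -0.3, "roll": 0, "gripper": 1}, {"dx": 0, "dy": 0, "dz": -0.46, "roll": 0, "gripper": 1}, {"dx": 0, "dy": 0, "dz": -0.62, "roll": 0, "gripper": 1}, {"dx": 0, "dy": 0, "dz": -0.78, "roll": 0, "gripper": 1}, {"dx": 0, "dy": 0, "dz": -0.9, "roll": 0, "gripper": 1}, {"dx": 0, "dy": 0, "dz": -0.95, "roll": 0, "gripper": 1}]}}

```text
clock: 11.02
ee_pos: [0.562, 0.3331, 0.2674]
tool_rot: [-3.139, -0.005, 0.0]
wrist_force: [1.7, 1.2, -1.1]
opening: 0.0507
grasp_force: 31.8
```

Emit:
{"name": "move_arm", "arguments": {"deltas": [{"dx": 0, "dy": 0.1, "dz": 0, "roll": 0, "gripper": 1}, {"dx": 0, "dy": 0.25, "dz": 0, "roll": 0, "gripper": 1}, {"dx": 0, "dy": 0.4, "dz": 0, "roll": 0, "gripper": 1}, {"dx": 0, "dy": 0.55, "dz": 0, "roll": 0, "gripper": 1}, {"dx": 0, "dy": 0.7, "dz": 0, "roll": 0, "gripper": 1}, {"dx": 0, "dy": 0.85, "dz": 0, "roll": 0, "gripper": 1}, {"dx": 0, "dy": 0.95, "dz": 0, "roll": 0, "gripper": 1}, {"dx": 0, "dy": 1, "dz": 0, "roll": 0, "gripper": 1}]}}

```text
clock: 11.68
ee_pos: [0.5614, 0.1283, 0.2617]
tool_rot: [3.14, 0.001, -0.004]
wrist_force: [0.0, -0.8, -1.5]
opening: 0.0509
grasp_force: 31.9
```

Emit:
{"name": "move_arm", "arguments": {"deltas": [{"dx": 0.05, "dy": 0.15, "dz": 0, "roll": 0, "gripper": 1}, {"dx": 0.1, "dy": 0.3, "dz": 0, "roll": 0, "gripper": 1}, {"dx": 0.15, "dy": 0.45, "dz": 0, "roll": 0, "gripper": 1}, {"dx": 0.2, "dy": 0.6, "dz": 0, "roll": 0, "gripper": 1}, {"dx": 0.25, "dy": 0.75, "dz": 0, "roll": 0, "gripper": 1}, {"dx": 0.3, "dy": 0.88, "dz": 0, "roll": 0, "gripper": 1}, {"dx": 0.35, "dy": 0.96, "dz": 0, "roll": 0, "gripper": 1}, {"dx": 0.37, "dy": 1, "dz": 0, "roll": 0, "gripper": 1}]}}

```text
clock: 12.35
ee_pos: [0.636, -0.0702, 0.2613]
tool_rot: [3.141, 0.001, -0.002]
wrist_force: [-0.2, 0.1, -2.7]
opening: 0.0508
grasp_force: 31.9
```

Run:
```python
from h import *
s=bot.state();print(s["clock"],list(s["ee_pos"]),list(s["tool_rot"]),s["wrist_force"],s["opening"],go([.636,-.139,.1085],0,s))
cv2.imwrite("pics/w5.png",eyes.camera("wrist"))
```

```text
12.35 [np.float64(0.635991981769961), np.float64(-0.07019644586875978), np.float64(0.26129510910398623)] [np.float64(3.1411852022593156), np.float64(0.0010827531165471527), np.float64(-0.00247559399408237)] [-0.17000085  0.13592854 -2.72631745] 0.05079214165891488 (array([0.002, 0.344, 0.764]), np.float64(-0.002))
```

View pics/w5.png

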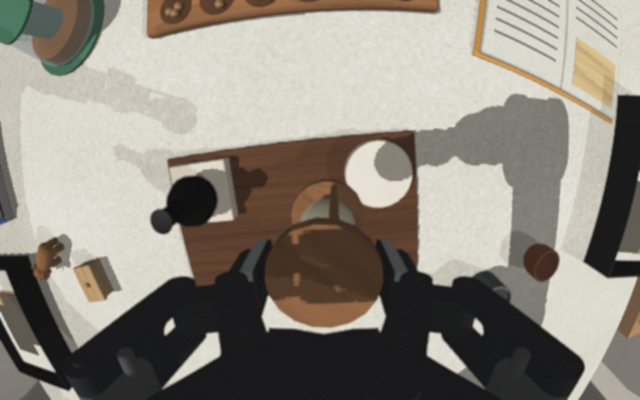

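The hourglass hangs upright with its base at (325,200), and the vase is still fine on its plinth. I'll lower it over the round plinth.

Emit:
{"name": "move_arm", "arguments": {"deltas": [{"dx": 0, "dy": 0.15, "dz": 0, "roll": 0, "gripper": 1}, {"dx": 0, "dy": 0.3, "dz": 0, "roll": 0, "gripper": 1}, {"dx": 0, "dy": 0.344, "dz": 0.1, "roll": 0, "gripper": 1}, {"dx": 0, "dy": 0.344, "dz": 0.25, "roll": 0, "gripper": 1}, {"dx": 0, "dy": 0.344, "dz": 0.4, "roll": 0, "gripper": 1}, {"dx": 0, "dy": 0.344, "dz": 0.55, "roll": 0, "gripper": 1}, {"dx": 0, "dy": 0.344, "dz": 0.65, "roll": 0, "gripper": 1}, {"dx": 0, "dy": 0.344, "dz": 0.68, "roll": 0, "gripper": 1}]}}

```text
clock: 13.07
ee_pos: [0.6333, -0.1338, 0.1223]
tool_rot: [-3.139, 0.006, 0.003]
wrist_force: [-0.4, 0.0, -1.8]
opening: 0.0509
grasp_force: 31.9
```

Emit:
{"name": "move_arm", "arguments": {"deltas": [{"dx": 0, "dy": 0, "dz": 0, "roll": 0, "gripper": 1}, {"dx": 0, "dy": 0, "dz": 0, "roll": 0, "gripper": 1}, {"dx": 0, "dy": 0, "dz": 0.01, "roll": 0, "gripper": 1}, {"dx": 0, "dy": 0, "dz": 0.02, "roll": 0, "gripper": 1}, {"dx": 0, "dy": 0, "dz": 0.03, "roll": 0, "gripper": 1}, {"dx": 0, "dy": 0, "dz": 0.03, "roll": 0, "gripper": 1}, {"dx": 0, "dy": 0, "dz": 0.03, "roll": 0, "gripper": 1}, {"dx": 0, "dy": 0, "dz": 0.03, "roll": 0, "gripper": 1}]}}

```text
clock: 13.73
ee_pos: [0.6355, -0.1367, 0.1205]
tool_rot: [3.142, -0.0, -0.0]
wrist_force: [0.3, 0.8, -1.3]
opening: 0.0503
grasp_force: 31.9
```

Run:
```python
from h import *
s=bot.state();print(s["clock"],s["ee_pos"],s["tool_rot"],s["wrist_force"],go([.636,-.139,.108],0,s))
```

```text
13.7333 [ 0.6354818  -0.13670437  0.12050759] [ 3.14150328e+00 -2.40950046e-04 -5.51670685e-05] [ 0.28327079  0.77134849 -1.25927964] (array([0.003, 0.011, 0.063]), np.float64(-0.0))
```

Emit:
{"name": "move_arm", "arguments": {"deltas": [{"dx": 0.003, "dy": 0.011, "dz": 0, "roll": 0, "gripper": 1}, {"dx": 0.003, "dy": 0.011, "dz": 0.015, "roll": 0, "gripper": 1}, {"dx": 0.003, "dy": 0.011, "dz": 0.03, "roll": 0, "gripper": 1}, {"dx": 0.003, "dy": 0.011, "dz": 0.045, "roll": 0, "gripper": 1}, {"dx": 0.003, "dy": 0.011, "dz": 0.055, "roll": 0, "gripper": 1}, {"dx": 0.003, "dy": 0.011, "dz": 0.06, "roll": 0, "gripper": 1}, {"dx": 0.003, "dy": 0.011, "dz": 0.06, "roll": 0, "gripper": 1}, {"dx": 0.003, "dy": 0.011, "dz": 0.06, "roll": 0, "gripper": 1}]}}

```text
clock: 14.4
ee_pos: [0.636, -0.1388, 0.1083]
tool_rot: [3.142, 0.0, 0.0]
wrist_force: [1.1, -0.5, -1.6]
opening: 0.0508
grasp_force: 32.0
```

Not yet in contact, so I'll go down a little more.

Emit:
{"name": "move_arm", "arguments": {"deltas": [{"dx": 0, "dy": 0, "dz": 0.004, "roll": 0, "gripper": 1}, {"dx": 0, "dy": 0, "dz": 0.008, "roll": 0, "gripper": 1}, {"dx": 0, "dy": 0, "dz": 0.01, "roll": 0, "gripper": 1}, {"dx": 0, "dy": 0, "dz": 0.01, "roll": 0, "gripper": 1}, {"dx": 0, "dy": 0, "dz": 0.01, "roll": 0, "gripper": 1}, {"dx": 0, "dy": 0, "dz": 0.01, "roll": 0, "gripper": 1}, {"dx": 0, "dy": 0, "dz": 0.01, "roll": 0, "gripper": 1}, {"dx": 0, "dy": 0, "dz": 0.01, "roll": 0, "gripper": 1}]}}

```text
clock: 15.07
ee_pos: [0.637, -0.139, 0.108]
tool_rot: [3.141, -0.003, -0.0]
wrist_force: [-1.0, -1.0, 8.1]
opening: 0.0508
grasp_force: 32.8
```

Contact. Release, rise, and head for the bowl.

Emit:
{"name": "move_arm", "arguments": {"deltas": [{"dx": 0, "dy": 0, "dz": -0.006, "roll": 0, "gripper": 1}, {"dx": 0, "dy": 0, "dz": -0.006, "roll": 0, "gripper": -0.3}, {"dx": 0, "dy": 0, "dz": -0.006, "roll": 0, "gripper": -0.4}, {"dx": 0, "dy": 0, "dz": -0.006, "roll": 0, "gripper": -0.7}, {"dx": 0, "dy": 0, "dz": -0.006, "roll": 0, "gripper": -1}, {"dx": 0, "dy": 0, "dz": -0.006, "roll": 0, "gripper": -1}, {"dx": 0, "dy": 0, "dz": -0.006, "roll": 0, "gripper": -1}, {"dx": 0, "dy": 0, "dz": -0.006, "roll": 0, "gripper": -1}]}}

```text
clock: 15.73
ee_pos: [0.636, -0.1389, 0.1074]
tool_rot: [3.142, 0.0, 0.0]
wrist_force: [0.0, 0.3, -0.8]
opening: 0.0853
grasp_force: 0.0
```

Emit:
{"name": "move_arm", "arguments": {"deltas": [{"dx": 0, "dy": 0, "dz": -0.06, "roll": 0, "gripper": -1}, {"dx": 0, "dy": 0, "dz": -0.2, "roll": 0, "gripper": -1}, {"dx": 0, "dy": 0, "dz": -0.4, "roll": 0, "gripper": -1}, {"dx": 0, "dy": 0, "dz": -0.6, "roll": 0, "gripper": -1}, {"dx": -0.1, "dy": 0.1, "dz": -0.7, "roll": 0, "gripper": -1}, {"dx": -0.25, "dy": 0.25, "dz": -0.7, "roll": 0, "gripper": -1}, {"dx": -0.35, "dy": 0.4, "dz": -0.7, "roll": 0, "gripper": -1}, {"dx": -0.45, "dy": 0.55, "dz": -0.7, "roll": 0, "gripper": -1}]}}

```text
clock: 16.4
ee_pos: [0.5449, -0.2499, 0.2494]
tool_rot: [3.14, -0.002, 0.001]
wrist_force: [0.6, -0.6, -0.1]
opening: 0.0856
grasp_force: 0.0
```

Emit:
{"name": "move_arm", "arguments": {"deltas": [{"dx": -0.05, "dy": 0.15, "dz": 0, "roll": 0, "gripper": -1}, {"dx": -0.1, "dy": 0.3, "dz": 0, "roll": 0, "gripper": -1}, {"dx": -0.15, "dy": 0.45, "dz": 0, "roll": 0, "gripper": -1}, {"dx": -0.2, "dy": 0.6, "dz": 0, "roll": 0, "gripper": -1}, {"dx": -0.2, "dy": 0.75, "dz": 0, "roll": 0, "gripper": -1}, {"dx": -0.2, "dy": 0.85, "dz": 0, "roll": 0, "gripper": -1}, {"dx": -0.2, "dy": 0.9, "dz": 0, "roll": 0, "gripper": -1}, {"dx": -0.2, "dy": 0.9, "dz": 0, "roll": 0, "gripper": -1}]}}

```text
clock: 17.07
ee_pos: [0.5053, -0.4309, 0.2477]
tool_rot: [3.141, 0.0, -0.003]
wrist_force: [0.6, -0.8, -0.6]
opening: 0.0851
grasp_force: 0.0
```

Run:
```python
from h import *
s=bot.state();print(s["clock"],s["ee_pos"],s["tool_rot"])
im=eyes.camera("wrist");cv2.imwrite("pics/w6.png",im);im=im.astype(int);b,g,r=im[...,0],im[...,1],im[...,2]
px=proj("wrist",[.4973,-.4278,.03],s)[0]
for t in (1.3,1.45):print("bowl",fit("wrist","bowl",blob((r>t*g)&(r>25),px),.04,s))
for y in np.array([0,-.35,-.8]):print(go([.4973,-.4278,.03],y,s))
im=eyes.camera("top");cv2.imwrite("pics/top2.png",im);im=im.astype(int)
prof["vase"]=[(h+34,r) for h,r in prof["vase"]];prof["hg"]=[(h+34,r) for h,r in prof["hg"]]
print(fit("top","vase",blob(im.max(2)<35,proj("top",[.6137,.0897,.07])[0].round()),.07))
cv2.imwrite("pics/c2.png",cv2.resize(im[140:270,240:500].astype(np.uint8),None,fx=3,fy=3,interpolation=cv2.INTER_CUBIC))
```

```text
17.0667 [ 0.50525232 -0.43087379  0.24769011] [ 3.14109498e+00  1.34123062e-04 -2.75422496e-03]
bowl (array([ 0.49768855, -0.42659028]), 1908, np.float64(2090.5625))
bowl (array([ 0.49784111, -0.42669565]), 1819, np.float64(2090.875))
(array([-0.04 , -0.016,  1.088]), np.float64(-0.002))
(array([-0.04 , -0.016,  1.088]), np.float64(0.221))
(array([-0.04 , -0.016,  1.088]), np.float64(0.508))
(array([nan, nan]), 0, np.float64(0.0))h.py:44: RuntimeWarning: invalid value encountered in divide
  M=cv2.moments(m,True);return (np.array([M["m10"],M["m01"]])/M["m00"]+.5)/S-.5
h.py:41: RuntimeWarning: invalid value encountered in cast
  cv2.fillConvexPoly(m,cv2.convexHull(np.r_[a,b]).round().astype(np.int32),1)
```

View pics/c2.png

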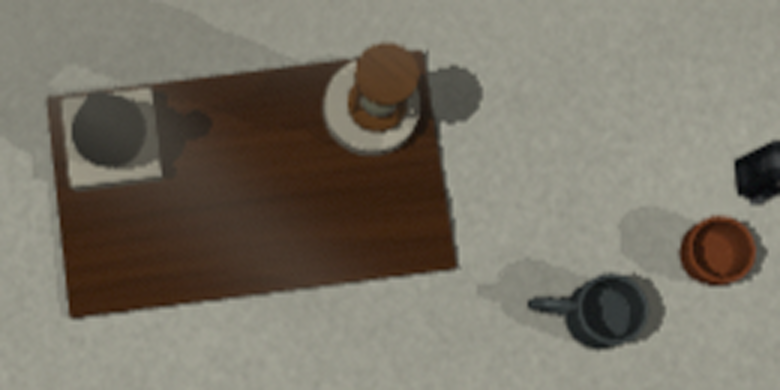

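The hourglass is upright on the round plinth, base at about (378,108), and the vase is on the square plinth at about (110,130). The bowl is unmoved at (718,250). Grasp it.

Emit:
{"name": "move_arm", "arguments": {"deltas": [{"dx": -0.038, "dy": -0.02, "dz": 0, "roll": 0, "gripper": -1}, {"dx": -0.038, "dy": -0.02, "dz": 0.15, "roll": 0, "gripper": -1}, {"dx": -0.038, "dy": -0.02, "dz": 0.3, "roll": 0, "gripper": -1}, {"dx": -0.038, "dy": -0.02, "dz": 0.45, "roll": 0, "gripper": -1}, {"dx": -0.038, "dy": -0.02, "dz": 0.6, "roll": 0, "gripper": -1}, {"dx": -0.038, "dy": -0.02, "dz": 0.75, "roll": 0, "gripper": -1}, {"dx": -0.038, "dy": -0.02, "dz": 0.8, "roll": 0, "gripper": -1}, {"dx": -0.038, "dy": -0.02, "dz": 0.8, "roll": 0, "gripper": -1}], "newtons": 25}}

```text
clock: 17.83
ee_pos: [0.4979, -0.4221, 0.0852]
tool_rot: [-3.138, 0.003, 0.002]
wrist_force: [-0.2, 0.6, 0.6]
opening: 0.0852
grasp_force: 0.0
```

Run:
```python
from h import *
s=bot.state();print(s["clock"],s["ee_pos"],s["tool_rot"],go([.4977,-.427,.013],0,s))
```

```text
17.8333 [ 0.4978528  -0.42214228  0.0852291 ] [-3.13811646e+00  3.31425111e-03  2.29992821e-03] (array([0.   , 0.026, 0.361]), np.float64(0.001))
```

Emit:
{"name": "move_arm", "arguments": {"deltas": [{"dx": 0, "dy": 0.01, "dz": 0.05, "roll": 0, "gripper": -1}, {"dx": 0, "dy": 0.01, "dz": 0.1, "roll": 0, "gripper": -1}, {"dx": 0, "dy": 0.01, "dz": 0.1, "roll": 0, "gripper": -1}, {"dx": 0, "dy": 0.01, "dz": 0.1, "roll": 0, "gripper": -1}, {"dx": 0, "dy": 0.01, "dz": 0.1, "roll": 0, "gripper": -1}, {"dx": 0, "dy": 0.01, "dz": 0.1, "roll": 0, "gripper": -1}, {"dx": 0, "dy": 0.01, "dz": 0.1, "roll": 0, "gripper": -1}, {"dx": 0, "dy": 0.01, "dz": 0.1, "roll": 0, "gripper": -1}]}}

```text
clock: 18.5
ee_pos: [0.4986, -0.427, 0.068]
tool_rot: [3.141, -0.001, -0.0]
wrist_force: [-0.5, -0.5, -0.3]
opening: 0.085
grasp_force: 0.0
```

Run:
```python
from h import *
s=bot.state();print(s["clock"],s["ee_pos"],s["tool_rot"],go([.4977,-.427,.013],0,s))
```

```text
18.5 [ 0.49859956 -0.42703415  0.06798321] [ 3.14111211e+00 -5.30752750e-04 -5.32873023e-05] (array([-0.005, -0.   ,  0.275]), np.float64(-0.0))
```

Emit:
{"name": "move_arm", "arguments": {"deltas": [{"dx": -0.005, "dy": 0, "dz": 0.05, "roll": 0, "gripper": -1}, {"dx": -0.005, "dy": 0, "dz": 0.12, "roll": 0, "gripper": -1}, {"dx": -0.005, "dy": 0, "dz": 0.2, "roll": 0, "gripper": -1}, {"dx": -0.005, "dy": 0, "dz": 0.25, "roll": 0, "gripper": -1}, {"dx": -0.005, "dy": 0, "dz": 0.275, "roll": 0, "gripper": -1}, {"dx": -0.005, "dy": 0, "dz": 0.275, "roll": 0, "gripper": -1}, {"dx": -0.005, "dy": 0, "dz": 0.275, "roll": 0, "gripper": -1}, {"dx": -0.005, "dy": 0, "dz": 0.275, "roll": 0, "gripper": -0.8}], "newtons": 25}}

```text
clock: 19.17
ee_pos: [0.4979, -0.4272, 0.0132]
tool_rot: [3.141, -0.001, 0.0]
wrist_force: [0.2, -0.2, 0.1]
opening: 0.0774
grasp_force: 0.0
```

Emit:
{"name": "move_arm", "arguments": {"deltas": [{"dx": 0, "dy": 0, "dz": 0, "roll": 0, "gripper": -0.5}, {"dx": 0, "dy": 0, "dz": 0, "roll": 0, "gripper": 1}, {"dx": 0, "dy": 0, "dz": 0, "roll": 0, "gripper": 1}, {"dx": 0, "dy": 0, "dz": 0, "roll": 0, "gripper": 1}, {"dx": 0, "dy": 0, "dz": 0, "roll": 0, "gripper": 1}, {"dx": 0, "dy": 0, "dz": 0, "roll": 0, "gripper": 1}, {"dx": 0, "dy": 0, "dz": 0, "roll": 0, "gripper": 1}, {"dx": 0, "dy": 0, "dz": 0, "roll": 0, "gripper": 1}], "newtons": 25}}

```text
clock: 19.83
ee_pos: [0.4979, -0.4273, 0.0136]
tool_rot: [3.14, -0.001, -0.0]
wrist_force: [-1.0, 0.7, 6.3]
opening: 0.057
grasp_force: 26.9
```

Emit:
{"name": "move_arm", "arguments": {"deltas": [{"dx": 0, "dy": 0, "dz": -0.05, "roll": 0, "gripper": 1}, {"dx": 0, "dy": 0, "dz": -0.15, "roll": 0, "gripper": 1}, {"dx": 0, "dy": 0, "dz": -0.3, "roll": 0, "gripper": 1}, {"dx": 0, "dy": 0, "dz": -0.45, "roll": 0, "gripper": 1}, {"dx": 0, "dy": 0, "dz": -0.62, "roll": 0, "gripper": 1}, {"dx": 0, "dy": 0, "dz": -0.8, "roll": 0, "gripper": 1}, {"dx": 0, "dy": 0, "dz": -0.95, "roll": 0, "gripper": 1}, {"dx": 0, "dy": 0, "dz": -1, "roll": 0, "gripper": 1}]}}

```text
clock: 20.5
ee_pos: [0.4988, -0.4277, 0.2188]
tool_rot: [3.137, -0.006, 0.0]
wrist_force: [0.7, -0.1, 0.1]
opening: 0.0571
grasp_force: 27.3
```

Run:
```python
from h import *
s=bot.state();print(s["clock"],s["ee_pos"],s["tool_rot"],s["opening"],s["grasp_force"],go([.625,-.0251,.213],0,s))
```

```text
20.5 [ 0.49879409 -0.42771086  0.21881767] [ 3.13705470e+00 -5.68548507e-03  1.19746536e-04] 0.05710974764070987 27.342992200283334 (array([ 0.631, -2.013,  0.024]), np.float64(0.0))
```

Emit:
{"name": "move_arm", "arguments": {"deltas": [{"dx": 0, "dy": -0.1, "dz": 0, "roll": 0, "gripper": 1}, {"dx": 0, "dy": -0.25, "dz": 0, "roll": 0, "gripper": 1}, {"dx": 0.05, "dy": -0.4, "dz": 0, "roll": 0, "gripper": 1}, {"dx": 0.1, "dy": -0.55, "dz": 0, "roll": 0, "gripper": 1}, {"dx": 0.15, "dy": -0.7, "dz": 0, "roll": 0, "gripper": 1}, {"dx": 0.2, "dy": -0.85, "dz": 0, "roll": 0, "gripper": 1}, {"dx": 0.25, "dy": -1, "dz": 0, "roll": 0, "gripper": 1}, {"dx": 0.3, "dy": -1, "dz": 0, "roll": 0, "gripper": 1}]}}

```text
clock: 21.17
ee_pos: [0.5587, -0.2189, 0.2129]
tool_rot: [-3.139, -0.0, 0.008]
wrist_force: [-0.1, 0.9, -0.5]
opening: 0.057
grasp_force: 27.3
```

Emit:
{"name": "move_arm", "arguments": {"deltas": [{"dx": 0.05, "dy": -0.15, "dz": 0, "roll": 0, "gripper": 1}, {"dx": 0.1, "dy": -0.3, "dz": 0, "roll": 0, "gripper": 1}, {"dx": 0.15, "dy": -0.45, "dz": 0, "roll": 0, "gripper": 1}, {"dx": 0.2, "dy": -0.6, "dz": 0, "roll": 0, "gripper": 1}, {"dx": 0.25, "dy": -0.75, "dz": 0, "roll": 0, "gripper": 1}, {"dx": 0.3, "dy": -0.88, "dz": 0, "roll": 0, "gripper": 1}, {"dx": 0.33, "dy": -0.98, "dz": 0, "roll": 0, "gripper": 1}, {"dx": 0.33, "dy": -1, "dz": 0, "roll": 0, "gripper": 1}]}}

```text
clock: 21.83
ee_pos: [0.6236, -0.0214, 0.2121]
tool_rot: [-3.139, 0.001, 0.006]
wrist_force: [0.2, 0.4, -2.3]
opening: 0.0574
grasp_force: 27.4
```

Emit:
{"name": "move_arm", "arguments": {"deltas": [{"dx": 0, "dy": 0, "dz": 0, "roll": 0, "gripper": 1}, {"dx": 0, "dy": 0, "dz": 0.1, "roll": 0, "gripper": 1}, {"dx": 0, "dy": 0, "dz": 0.25, "roll": 0, "gripper": 1}, {"dx": 0, "dy": 0, "dz": 0.4, "roll": 0, "gripper": 1}, {"dx": 0, "dy": 0, "dz": 0.55, "roll": 0, "gripper": 1}, {"dx": 0, "dy": 0, "dz": 0.65, "roll": 0, "gripper": 1}, {"dx": 0, "dy": 0, "dz": 0.7, "roll": 0, "gripper": 1}, {"dx": 0, "dy": 0, "dz": 0.7, "roll": 0, "gripper": 1}]}}

```text
clock: 22.5
ee_pos: [0.6216, -0.0286, 0.0701]
tool_rot: [3.141, 0.004, -0.002]
wrist_force: [-0.3, -0.4, -1.0]
opening: 0.0568
grasp_force: 27.4
```

Run:
```python
from h import *
s=bot.state();print(s["clock"],s["ee_pos"],s["tool_rot"],s["opening"],s["wrist_force"],go([.6248,-.0249,.0235],0,s))
```

```text
22.5 [ 0.62163872 -0.02859039  0.07010207] [ 3.14096218e+00  4.29545347e-03 -1.66143394e-03] 0.05679376289607038 [-0.29010195 -0.44230023 -0.99576513] (array([ 0.017, -0.019,  0.233]), np.float64(-0.001))
```

Emit:
{"name": "move_arm", "arguments": {"deltas": [{"dx": 0.005, "dy": -0.015, "dz": 0.05, "roll": 0, "gripper": 1}, {"dx": 0.005, "dy": -0.015, "dz": 0.1, "roll": 0, "gripper": 1}, {"dx": 0.005, "dy": -0.015, "dz": 0.15, "roll": 0, "gripper": 1}, {"dx": 0.005, "dy": -0.015, "dz": 0.18, "roll": 0, "gripper": 1}, {"dx": 0.005, "dy": -0.015, "dz": 0.18, "roll": 0, "gripper": 1}, {"dx": 0.005, "dy": -0.015, "dz": 0.18, "roll": 0, "gripper": 1}, {"dx": 0.005, "dy": -0.015, "dz": 0.18, "roll": 0, "gripper": 1}, {"dx": 0.005, "dy": -0.015, "dz": 0.18, "roll": 0, "gripper": 1}]}}

```text
clock: 23.17
ee_pos: [0.6248, -0.0239, 0.0371]
tool_rot: [3.141, -0.001, 0.0]
wrist_force: [-0.4, -0.1, -1.6]
opening: 0.057
grasp_force: 27.4
```

Run:
```python
from h import *
s=bot.state();print(s["clock"],s["ee_pos"],s["tool_rot"],s["opening"],s["wrist_force"],go([.6248,-.0249,.0235],0,s))
```

```text
23.1667 [ 0.62482024 -0.02387008  0.03712316] [ 3.14143394e+00 -9.87190718e-04  4.13596293e-05] 0.05698521174941455 [-0.41634341 -0.14880704 -1.6124234 ] (array([-0.   ,  0.005,  0.068]), np.float64(0.0))
```

Emit:
{"name": "move_arm", "arguments": {"deltas": [{"dx": 0, "dy": 0.005, "dz": 0.02, "roll": 0, "gripper": 1}, {"dx": 0, "dy": 0.005, "dz": 0.04, "roll": 0, "gripper": 1}, {"dx": 0, "dy": 0.005, "dz": 0.055, "roll": 0, "gripper": 1}, {"dx": 0, "dy": 0.005, "dz": 0.065, "roll": 0, "gripper": 1}, {"dx": 0, "dy": 0.005, "dz": 0.07, "roll": 0, "gripper": 1}, {"dx": 0, "dy": 0.005, "dz": 0.07, "roll": 0, "gripper": 1}, {"dx": 0, "dy": 0.005, "dz": 0.07, "roll": 0, "gripper": 1}, {"dx": 0, "dy": 0.005, "dz": 0.07, "roll": 0, "gripper": 1}]}}

```text
clock: 23.83
ee_pos: [0.6242, -0.025, 0.0235]
tool_rot: [3.141, 0.0, -0.0]
wrist_force: [-7.8, -0.6, 12.6]
opening: 0.0572
grasp_force: 28.4
```

Emit:
{"name": "move_arm", "arguments": {"deltas": [{"dx": 0, "dy": 0, "dz": -0.004, "roll": 0, "gripper": 1}, {"dx": 0, "dy": 0, "dz": -0.004, "roll": 0, "gripper": -0.4}, {"dx": 0, "dy": 0, "dz": -0.004, "roll": 0, "gripper": -0.6}, {"dx": 0, "dy": 0, "dz": -0.004, "roll": 0, "gripper": -0.8}, {"dx": 0, "dy": 0, "dz": -0.004, "roll": 0, "gripper": -1}, {"dx": 0, "dy": 0, "dz": -0.004, "roll": 0, "gripper": -1}, {"dx": 0, "dy": 0, "dz": -0.004, "roll": 0, "gripper": -1}, {"dx": 0, "dy": 0, "dz": -0.004, "roll": 0, "gripper": -1}]}}

```text
clock: 24.5
ee_pos: [0.6244, -0.0249, 0.0233]
tool_rot: [3.141, -0.0, 0.0]
wrist_force: [0.3, -0.4, -0.6]
opening: 0.0855
grasp_force: 0.0
```

Emit:
{"name": "move_arm", "arguments": {"deltas": [{"dx": 0, "dy": 0, "dz": -0.05, "roll": 0, "gripper": -1}, {"dx": 0, "dy": 0, "dz": -0.15, "roll": 0, "gripper": -1}, {"dx": 0, "dy": 0, "dz": -0.3, "roll": 0, "gripper": -1}, {"dx": 0, "dy": 0, "dz": -0.5, "roll": 0, "gripper": -1}, {"dx": 0, "dy": 0, "dz": -0.7, "roll": 0, "gripper": -1}, {"dx": 0, "dy": 0, "dz": -0.9, "roll": 0, "gripper": -1}, {"dx": 0, "dy": 0, "dz": -1, "roll": 0, "gripper": -1}, {"dx": 0, "dy": 0, "dz": -1, "roll": 0, "gripper": -1}]}}

```text
clock: 25.17
ee_pos: [0.6267, -0.0244, 0.2304]
tool_rot: [3.141, -0.01, 0.0]
wrist_force: [0.0, -0.1, -0.4]
opening: 0.0854
grasp_force: 0.0
```

Run:
```python
from h import *
s=bot.state();print(s["clock"],s["ee_pos"],s["tool_rot"])
im=eyes.camera("wrist");cv2.imwrite("pics/w7.png",im)
im=im.astype(int);print(go([.50,.42,.24],0,s))
```

```text
25.1667 [ 0.6266898  -0.02443199  0.23039277] [ 3.14116839e+00 -9.51969691e-03  1.91987624e-04]
(array([-0.633, -2.222, -0.055]), np.float64(0.0))
```

View pics/w7.png

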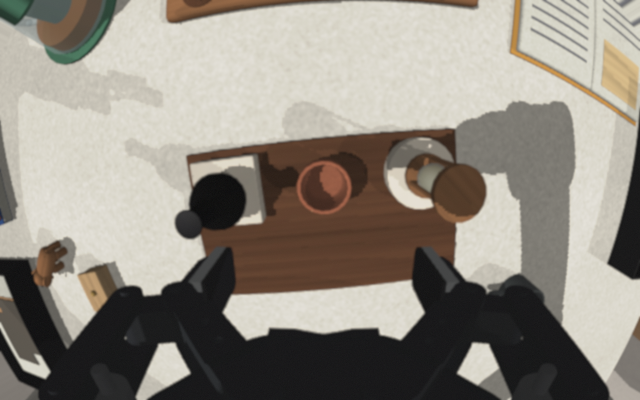

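View first.

The bowl sits on the board at (325,187), midway between the vase (215,200) and the hourglass on the round plinth, all upright. Next, the elephant.

Emit:
{"name": "move_arm", "arguments": {"deltas": [{"dx": 0, "dy": -0.1, "dz": -0.05, "roll": 0, "gripper": -1}, {"dx": -0.05, "dy": -0.25, "dz": -0.1, "roll": 0, "gripper": -1}, {"dx": -0.1, "dy": -0.4, "dz": -0.1, "roll": 0, "gripper": -1}, {"dx": -0.15, "dy": -0.55, "dz": -0.1, "roll": 0, "gripper": -1}, {"dx": -0.2, "dy": -0.7, "dz": -0.1, "roll": 0, "gripper": -1}, {"dx": -0.25, "dy": -0.85, "dz": -0.1, "roll": 0, "gripper": -1}, {"dx": -0.3, "dy": -1, "dz": -0.1, "roll": 0, "gripper": -1}, {"dx": -0.35, "dy": -1, "dz": -0.1, "roll": 0, "gripper": -1}]}}

```text
clock: 25.88
ee_pos: [0.5516, 0.1821, 0.2423]
tool_rot: [-3.139, 0.002, 0.008]
wrist_force: [-0.6, 0.6, 1.6]
opening: 0.0853
grasp_force: 0.0
```

Emit:
{"name": "move_arm", "arguments": {"deltas": [{"dx": -0.08, "dy": -0.15, "dz": 0, "roll": 0, "gripper": -1}, {"dx": -0.16, "dy": -0.3, "dz": 0, "roll": 0, "gripper": -1}, {"dx": -0.24, "dy": -0.45, "dz": 0, "roll": 0, "gripper": -1}, {"dx": -0.32, "dy": -0.6, "dz": 0, "roll": 0, "gripper": -1}, {"dx": -0.4, "dy": -0.75, "dz": 0, "roll": 0, "gripper": -1}, {"dx": -0.48, "dy": -0.9, "dz": 0, "roll": 0, "gripper": -1}, {"dx": -0.53, "dy": -1, "dz": 0, "roll": 0, "gripper": -1}, {"dx": -0.53, "dy": -1, "dz": 0, "roll": 0, "gripper": -1}]}}

```text
clock: 26.55
ee_pos: [0.4438, 0.3799, 0.2424]
tool_rot: [-3.14, 0.003, 0.008]
wrist_force: [0.4, 0.6, 0.3]
opening: 0.0857
grasp_force: 0.0
```

Emit:
{"name": "move_arm", "arguments": {"deltas": [{"dx": 0, "dy": -0.1, "dz": 0, "roll": 0, "gripper": -0.4}, {"dx": 0, "dy": -0.2, "dz": 0, "roll": 0, "gripper": -0.4}, {"dx": 0, "dy": -0.3, "dz": 0, "roll": 0, "gripper": -0.4}, {"dx": 0, "dy": -0.37, "dz": 0, "roll": 0, "gripper": -0.4}, {"dx": 0, "dy": -0.37, "dz": 0, "roll": 0, "gripper": -0.4}, {"dx": 0, "dy": -0.37, "dz": 0, "roll": 0, "gripper": -0.4}, {"dx": 0, "dy": -0.37, "dz": 0, "roll": 0, "gripper": -0.4}, {"dx": 0, "dy": -0.37, "dz": 0, "roll": 0, "gripper": -0.4}]}}

```text
clock: 27.22
ee_pos: [0.4489, 0.4478, 0.243]
tool_rot: [3.141, -0.0, -0.001]
wrist_force: [0.4, -1.2, 0.2]
opening: 0.0597
grasp_force: 0.0
```

Run:
```python
from h import *
s=bot.state();print(s["clock"],list(s["ee_pos"]),list(s["tool_rot"]),s["opening"])
im=eyes.camera("wrist");cv2.imwrite("pics/w8.png",im)
c=proj("wrist",[.4965,.4497,.04],s)[0].astype(int);x0,y0=max(c[0]-75,0),max(c[1]-60,0);print(x0,y0)
cv2.imwrite("pics/el2.png",cv2.resize(im[y0:y0+120,x0:x0+160],None,fx=5,fy=5,interpolation=cv2.INTER_CUBIC))
```

```text
27.2167 [np.float64(0.4489218379877425), np.float64(0.44784440500346406), np.float64(0.24301149531284)] [np.float64(3.140597074883405), np.float64(-5.666406564341919e-05), np.float64(-0.0012714279732615186)] 0.05972189396746283
246 76
```

View pics/el2.png

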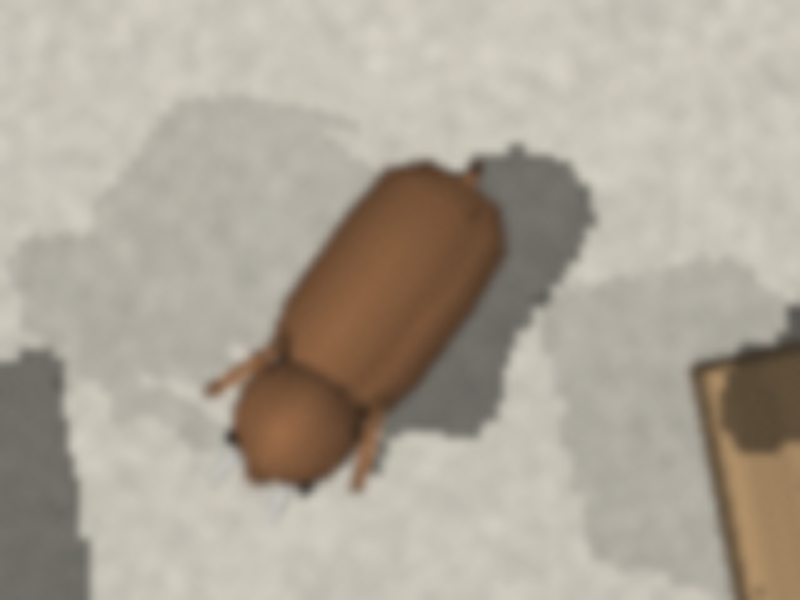

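The elephant's body runs from its rump at about crop (450,190) to its neck at (328,383). Its ear tips are at (212,388) and (357,488), and the box's near corner is at (700,370).

Run:
```python
from h import *
st=dict(ee_pos=np.array([0.44892,0.44784,0.24301]),tool_rot=np.array([3.140597,-.00006,-.00127]))
f=lambda pts,z:onplane("wrist",np.array(pts)/5.+[246-.4,76-.4],z,st)[:,:2]
L=f([(385,175),(285,325)],.04);Rr=f([(500,245),(390,405)],.04)
for a in(L,Rr):d=a[1]-a[0];print(d/np.linalg.norm(d))
d=(L[1]-L[0]+Rr[1]-Rr[0]);d/=np.linalg.norm(d);n=np.array([-d[1],d[0]])
c=(L.mean(0)+Rr.mean(0))/2;print("c",c,"width",(Rr.mean(0)-L.mean(0))@n,"yaw",np.arctan2(d[1],d[0]))
for nm,p,z in [("rump",(450,180),.04),("attach",(328,383),.045),("eartipL",(212,388),.04),("eartipR",(357,488),.04),("headfront",(270,485),.045),("tail",(478,165),.03)]:
    q=f([p],z)[0]-c;print(nm,(q@d*1e3).round(1),(q@n*1e3).round(1))
print("box corners",f([(697,370),(745,600)],.033))
```

```text
[-0.83130971  0.55580947]
[-0.82777014  0.56106737]
c [0.50073621 0.44780648] width 0.029657472800405916 yaw 2.548960629685478
rump -27.4 -2.4
attach 25.0 0.3
eartipL 40.8 -20.7
eartipR 41.8 19.1
headfront 51.3 2.2
tail -34.3 1.1
box corners [[0.48223403 0.37690798]
 [0.4275091  0.36302053]]
```

Run:
```python
from h import *
print(go([.4993,.4488,.143],2.549))
```

```text
(array([ 0.252, -0.005,  0.501]), np.float64(0.376))
```

Emit:
{"name": "move_arm", "arguments": {"deltas": [{"dx": 0.1, "dy": -0.005, "dz": 0, "roll": 0.075, "gripper": -0.4}, {"dx": 0.2, "dy": -0.005, "dz": 0, "roll": 0.15, "gripper": -0.4}, {"dx": 0.252, "dy": -0.005, "dz": 0.1, "roll": 0.225, "gripper": -0.4}, {"dx": 0.252, "dy": -0.005, "dz": 0.2, "roll": 0.3, "gripper": -0.4}, {"dx": 0.252, "dy": -0.005, "dz": 0.3, "roll": 0.35, "gripper": -0.4}, {"dx": 0.252, "dy": -0.005, "dz": 0.4, "roll": 0.376, "gripper": -0.4}, {"dx": 0.252, "dy": -0.005, "dz": 0.45, "roll": 0.376, "gripper": -0.4}, {"dx": 0.252, "dy": -0.005, "dz": 0.45, "roll": 0.376, "gripper": -0.4}], "newtons": 25}}

```text
clock: 27.93
ee_pos: [0.4967, 0.4471, 0.1515]
tool_rot: [3.12, 0.019, -0.484]
wrist_force: [0.6, -0.3, -3.2]
opening: 0.0596
grasp_force: 0.0
```

Emit:
{"name": "move_arm", "arguments": {"deltas": [{"dx": 0, "dy": 0, "dz": 0.05, "roll": 0, "gripper": -0.4}, {"dx": 0, "dy": 0, "dz": 0.1, "roll": 0, "gripper": -0.4}, {"dx": 0, "dy": 0, "dz": 0.1, "roll": 0, "gripper": -0.4}, {"dx": 0, "dy": 0, "dz": 0.1, "roll": 0, "gripper": -0.4}, {"dx": 0, "dy": 0, "dz": 0.1, "roll": 0, "gripper": -0.4}, {"dx": 0, "dy": 0, "dz": 0.1, "roll": 0, "gripper": -0.4}, {"dx": 0, "dy": 0, "dz": 0.1, "roll": 0, "gripper": -0.4}, {"dx": 0, "dy": 0, "dz": 0.1, "roll": 0, "gripper": -0.4}]}}

```text
clock: 28.6
ee_pos: [0.4964, 0.4483, 0.1335]
tool_rot: [3.122, 0.019, -0.48]
wrist_force: [0.5, 0.1, 0.1]
opening: 0.0598
grasp_force: 0.0
```

Run:
```python
from h import *
s=bot.state();print(s["clock"],s["ee_pos"],s["tool_rot"],s["opening"],go([.4993,.4488,.018],2.549))
```

```text
28.6 [0.49641173 0.44829645 0.13346334] [ 3.1217809   0.01887938 -0.47951828] 0.05984186758436836 (array([ 0.023, -0.02 ,  0.577]), np.float64(0.072))
```

Run:
```python
from h import *
print(bot.state()["joint_positions"].round(3))
```

```text
[-1.271  0.59   0.688  1.457 -0.39   1.259 -2.586]
```

Joint 7 is at its limit, so I'll turn the long way round: a half turn gives the same grasp.

Emit:
{"name": "move_arm", "arguments": {"deltas": [{"dx": 0, "dy": 0, "dz": -0.05, "roll": -0.079, "gripper": -0.4}, {"dx": 0, "dy": 0, "dz": -0.1, "roll": -0.158, "gripper": -0.4}, {"dx": 0, "dy": 0, "dz": -0.15, "roll": -0.237, "gripper": -0.4}, {"dx": 0, "dy": 0, "dz": -0.15, "roll": -0.316, "gripper": -0.4}, {"dx": 0, "dy": 0, "dz": -0.15, "roll": -0.395, "gripper": -0.4}, {"dx": 0, "dy": 0, "dz": -0.15, "roll": -0.474, "gripper": -0.4}, {"dx": 0, "dy": 0, "dz": -0.15, "roll": -0.553, "gripper": -0.4}, {"dx": 0, "dy": 0, "dz": -0.15, "roll": -0.632, "gripper": -0.4}]}}

```text
clock: 29.27
ee_pos: [0.4969, 0.4487, 0.1633]
tool_rot: [-3.137, 0.027, 0.52]
wrist_force: [0.4, -0.6, -0.4]
opening: 0.0595
grasp_force: 0.0
```

Emit:
{"name": "move_arm", "arguments": {"deltas": [{"dx": 0, "dy": 0, "dz": 0, "roll": -0.079, "gripper": -0.4}, {"dx": 0, "dy": 0, "dz": 0, "roll": -0.158, "gripper": -0.4}, {"dx": 0, "dy": 0, "dz": 0, "roll": -0.237, "gripper": -0.4}, {"dx": 0, "dy": 0, "dz": 0, "roll": -0.316, "gripper": -0.4}, {"dx": 0, "dy": 0, "dz": 0, "roll": -0.395, "gripper": -0.4}, {"dx": 0, "dy": 0, "dz": 0, "roll": -0.474, "gripper": -0.4}, {"dx": 0, "dy": 0, "dz": 0, "roll": -0.553, "gripper": -0.4}, {"dx": 0, "dy": 0, "dz": 0, "roll": -0.632, "gripper": -0.4}]}}

```text
clock: 29.93
ee_pos: [0.497, 0.4486, 0.1633]
tool_rot: [-3.117, 0.011, 1.513]
wrist_force: [0.3, -0.0, -0.0]
opening: 0.0596
grasp_force: 0.0
```

Emit:
{"name": "move_arm", "arguments": {"deltas": [{"dx": 0, "dy": 0, "dz": 0, "roll": -0.079, "gripper": -0.4}, {"dx": 0, "dy": 0, "dz": 0, "roll": -0.158, "gripper": -0.4}, {"dx": 0, "dy": 0, "dz": 0, "roll": -0.237, "gripper": -0.4}, {"dx": 0, "dy": 0, "dz": 0, "roll": -0.316, "gripper": -0.4}, {"dx": 0, "dy": 0, "dz": 0, "roll": -0.395, "gripper": -0.4}, {"dx": 0, "dy": 0, "dz": 0, "roll": -0.474, "gripper": -0.4}, {"dx": 0, "dy": 0, "dz": 0, "roll": -0.553, "gripper": -0.4}, {"dx": 0, "dy": 0, "dz": 0, "roll": -0.6, "gripper": -0.4}]}}

```text
clock: 30.6
ee_pos: [0.4971, 0.4485, 0.1632]
tool_rot: [-3.118, -0.014, 2.455]
wrist_force: [0.3, 0.0, 0.4]
opening: 0.0599
grasp_force: 0.0
```

Run:
```python
from h import *
s=bot.state();print(s["joint_positions"].round(3),s["clock"],s["ee_pos"],s["tool_rot"],go([.4993,.4488,.118],2.549,s))
```

```text
[-0.899  0.488  0.144  1.399 -0.082  1.285  0.138] 30.6 [0.49706159 0.4485348  0.16322697] [-3.11790684 -0.01365819  2.45546078] (array([-0.011,  0.013,  0.226]), np.float64(-0.06))
```

Emit:
{"name": "move_arm", "arguments": {"deltas": [{"dx": -0.011, "dy": 0.013, "dz": 0.1, "roll": -0.03, "gripper": -0.4}, {"dx": -0.011, "dy": 0.013, "dz": 0.2, "roll": -0.06, "gripper": -0.4}, {"dx": -0.011, "dy": 0.013, "dz": 0.226, "roll": -0.06, "gripper": -0.4}, {"dx": -0.011, "dy": 0.013, "dz": 0.226, "roll": -0.06, "gripper": -0.4}, {"dx": -0.011, "dy": 0.013, "dz": 0.226, "roll": -0.06, "gripper": -0.4}, {"dx": -0.011, "dy": 0.013, "dz": 0.226, "roll": -0.06, "gripper": -0.4}, {"dx": -0.011, "dy": 0.013, "dz": 0.226, "roll": -0.06, "gripper": -0.4}, {"dx": -0.011, "dy": 0.013, "dz": 0.226, "roll": -0.06, "gripper": -0.4}]}}

```text
clock: 31.27
ee_pos: [0.4993, 0.4492, 0.1188]
tool_rot: [-3.12, -0.015, 2.543]
wrist_force: [-0.4, -0.0, -1.1]
opening: 0.0597
grasp_force: 0.0
```

Run:
```python
from h import *
s=bot.state();print(s["clock"],s["ee_pos"],s["tool_rot"],go([.4993,.4488,.018],2.549,s))
```

```text
31.2667 [0.49934424 0.44921906 0.11876655] [-3.12033553 -0.01549749  2.5425907 ] (array([-0.009,  0.009,  0.504]), np.float64(-0.004))
```

Emit:
{"name": "move_arm", "arguments": {"deltas": [{"dx": 0, "dy": 0, "dz": 0.1, "roll": -0.004, "gripper": -0.4}, {"dx": -0.005, "dy": 0.005, "dz": 0.22, "roll": -0.004, "gripper": -0.4}, {"dx": -0.007, "dy": 0.007, "dz": 0.34, "roll": -0.004, "gripper": -0.4}, {"dx": -0.009, "dy": 0.009, "dz": 0.43, "roll": -0.004, "gripper": -0.4}, {"dx": -0.009, "dy": 0.009, "dz": 0.48, "roll": -0.004, "gripper": -0.4}, {"dx": -0.009, "dy": 0.009, "dz": 0.504, "roll": -0.004, "gripper": -0.4}, {"dx": -0.009, "dy": 0.009, "dz": 0.504, "roll": -0.004, "gripper": -0.4}, {"dx": -0.009, "dy": 0.009, "dz": 0.504, "roll": -0.004, "gripper": -0.4}], "newtons": 25}}

```text
clock: 31.93
ee_pos: [0.4995, 0.4487, 0.018]
tool_rot: [-3.12, -0.016, 2.549]
wrist_force: [-0.5, 1.5, 0.0]
opening: 0.0601
grasp_force: 0.0
```

Emit:
{"name": "move_arm", "arguments": {"deltas": [{"dx": 0, "dy": 0, "dz": 0, "roll": 0, "gripper": -0.2}, {"dx": 0, "dy": 0, "dz": 0, "roll": 0, "gripper": 0}, {"dx": 0, "dy": 0, "dz": 0, "roll": 0, "gripper": 0.1}, {"dx": 0, "dy": 0, "dz": 0, "roll": 0, "gripper": 1}, {"dx": 0, "dy": 0, "dz": 0, "roll": 0, "gripper": 1}, {"dx": 0, "dy": 0, "dz": 0, "roll": 0, "gripper": 1}, {"dx": 0, "dy": 0, "dz": 0, "roll": 0, "gripper": 1}, {"dx": 0, "dy": 0, "dz": 0, "roll": 0, "gripper": 1}], "newtons": 25}}

```text
clock: 32.6
ee_pos: [0.4993, 0.4486, 0.0178]
tool_rot: [-3.12, -0.016, 2.549]
wrist_force: [-1.2, -1.3, 6.1]
opening: 0.0357
grasp_force: 24.8
```

Run:
```python
from h import *
s=bot.state();print(s["clock"],s["ee_pos"],s["tool_rot"],s["opening"],s["grasp_force"],s["wrist_force"],go(s["ee_pos"]+[0,0,.16],None,s))
```

```text
32.6 [0.49926199 0.44858888 0.01782447] [-3.12004931 -0.01581121  2.54910117] 0.03566995505563421 24.81480952496895 [-1.19021122 -1.27166361  6.06845148] (array([ 0.013, -0.017, -0.8  ]), 0)
```

Emit:
{"name": "move_arm", "arguments": {"deltas": [{"dx": 0, "dy": 0, "dz": -0.05, "roll": 0, "gripper": 1}, {"dx": 0, "dy": 0, "dz": -0.12, "roll": 0, "gripper": 1}, {"dx": 0, "dy": 0, "dz": -0.25, "roll": 0, "gripper": 1}, {"dx": 0, "dy": 0, "dz": -0.4, "roll": 0, "gripper": 1}, {"dx": 0.01, "dy": -0.01, "dz": -0.55, "roll": 0, "gripper": 1}, {"dx": 0.013, "dy": -0.017, "dz": -0.7, "roll": 0, "gripper": 1}, {"dx": 0.013, "dy": -0.017, "dz": -0.8, "roll": 0, "gripper": 1}, {"dx": 0.013, "dy": -0.017, "dz": -0.8, "roll": 0, "gripper": 1}]}}

```text
clock: 33.27
ee_pos: [0.5009, 0.45, 0.184]
tool_rot: [-3.128, -0.014, 2.549]
wrist_force: [0.8, 0.2, -1.3]
opening: 0.0353
grasp_force: 25.3
```

Run:
```python
from h import *
s=bot.state();print(s["clock"],s["ee_pos"],s["tool_rot"],s["opening"],s["wrist_force"],go([.5185,.081,.178],None,s))
```

```text
33.2667 [0.50090951 0.44999164 0.18396842] [-3.12779203 -0.01423591  2.54911771] 0.03531878584391477 [ 0.77036557  0.16996228 -1.33020309] (array([-1.104, -1.481,  0.035]), 0)
```

Emit:
{"name": "move_arm", "arguments": {"deltas": [{"dx": -0.05, "dy": -0.07, "dz": 0, "roll": 0, "gripper": 1}, {"dx": -0.13, "dy": -0.18, "dz": 0, "roll": 0, "gripper": 1}, {"dx": -0.22, "dy": -0.3, "dz": 0, "roll": 0, "gripper": 1}, {"dx": -0.31, "dy": -0.42, "dz": 0, "roll": 0, "gripper": 1}, {"dx": -0.4, "dy": -0.54, "dz": 0, "roll": 0, "gripper": 1}, {"dx": -0.48, "dy": -0.65, "dz": 0, "roll": 0, "gripper": 1}, {"dx": -0.55, "dy": -0.74, "dz": 0, "roll": 0, "gripper": 1}, {"dx": -0.6, "dy": -0.8, "dz": 0, "roll": 0, "gripper": 1}]}}

```text
clock: 33.93
ee_pos: [0.5095, 0.2458, 0.179]
tool_rot: [-3.119, -0.016, 2.547]
wrist_force: [0.7, -0.0, -2.2]
opening: 0.035
grasp_force: 25.4
```

Emit:
{"name": "move_arm", "arguments": {"deltas": [{"dx": -0.09, "dy": -0.12, "dz": 0, "roll": 0, "gripper": 1}, {"dx": -0.18, "dy": -0.24, "dz": 0, "roll": 0, "gripper": 1}, {"dx": -0.27, "dy": -0.36, "dz": 0, "roll": 0, "gripper": 1}, {"dx": -0.36, "dy": -0.48, "dz": 0, "roll": 0, "gripper": 1}, {"dx": -0.44, "dy": -0.6, "dz": 0, "roll": 0, "gripper": 1}, {"dx": -0.49, "dy": -0.67, "dz": 0, "roll": 0, "gripper": 1}, {"dx": -0.49, "dy": -0.67, "dz": 0, "roll": 0, "gripper": 1}, {"dx": -0.49, "dy": -0.67, "dz": 0, "roll": 0, "gripper": 1}]}}

```text
clock: 34.6
ee_pos: [0.5159, 0.0824, 0.1804]
tool_rot: [-3.119, -0.016, 2.548]
wrist_force: [0.1, 0.2, -2.1]
opening: 0.0352
grasp_force: 25.4
```

Run:
```python
from h import *
s=bot.state();print(s["joint_positions"].round(2),s["clock"],s["ee_pos"],s["tool_rot"],s["opening"],s["wrist_force"],go([.5185,.081,.068],None,s))
```

```text
[-0.52  0.16  0.3   1.79 -0.05  1.22  0.77] 34.6 [0.5159051  0.08235531 0.18035368] [-3.11933889 -0.01592631  2.5475891 ] 0.03522822565632289 [ 0.10656919  0.2497727  -2.06654624] (array([-0.023,  0.014,  0.561]), 0)
```

Orientation is unchanged. Lower to 40 mm above, settle and measure.

Emit:
{"name": "move_arm", "arguments": {"deltas": [{"dx": -0.023, "dy": 0.014, "dz": 0.08, "roll": 0, "gripper": 1}, {"dx": -0.023, "dy": 0.014, "dz": 0.2, "roll": 0, "gripper": 1}, {"dx": -0.023, "dy": 0.014, "dz": 0.35, "roll": 0, "gripper": 1}, {"dx": -0.023, "dy": 0.014, "dz": 0.48, "roll": 0, "gripper": 1}, {"dx": -0.023, "dy": 0.014, "dz": 0.58, "roll": 0, "gripper": 1}, {"dx": -0.023, "dy": 0.014, "dz": 0.64, "roll": 0, "gripper": 1}, {"dx": -0.023, "dy": 0.014, "dz": 0.68, "roll": 0, "gripper": 1}, {"dx": -0.023, "dy": 0.014, "dz": 0.68, "roll": 0, "gripper": 1}]}}

```text
clock: 35.27
ee_pos: [0.517, 0.082, 0.0429]
tool_rot: [-3.117, -0.017, 2.55]
wrist_force: [-0.8, -1.0, -1.9]
opening: 0.0353
grasp_force: 25.4
```

Run:
```python
from h import *
s=bot.state();print(s["clock"],s["ee_pos"],s["tool_rot"],s["wrist_force"],go([.5185,.081,.0278],None,s))
```

```text
35.2667 [0.51698926 0.08199148 0.04290298] [-3.1174898  -0.01728857  2.55043995] [-0.80908613 -0.95157183 -1.92412635] (array([-0.01 ,  0.002,  0.075]), 0)
```

Emit:
{"name": "move_arm", "arguments": {"deltas": [{"dx": -0.01, "dy": 0.002, "dz": 0.01, "roll": 0, "gripper": 1}, {"dx": -0.01, "dy": 0.002, "dz": 0.03, "roll": 0, "gripper": 1}, {"dx": -0.01, "dy": 0.002, "dz": 0.05, "roll": 0, "gripper": 1}, {"dx": -0.01, "dy": 0.002, "dz": 0.06, "roll": 0, "gripper": 1}, {"dx": -0.01, "dy": 0.002, "dz": 0.07, "roll": 0, "gripper": 1}, {"dx": -0.01, "dy": 0.002, "dz": 0.073, "roll": 0, "gripper": 1}, {"dx": -0.01, "dy": 0.002, "dz": 0.073, "roll": 0, "gripper": 1}, {"dx": -0.01, "dy": 0.002, "dz": 0.073, "roll": 0, "gripper": 1}]}}

```text
clock: 35.93
ee_pos: [0.5192, 0.0804, 0.0295]
tool_rot: [-3.119, -0.016, 2.549]
wrist_force: [0.4, 1.0, -2.2]
opening: 0.0352
grasp_force: 25.4
```

Run:
```python
from h import *
s=bot.state();print(s["clock"],s["ee_pos"],s["tool_rot"],s["wrist_force"],go([.5185,.081,.0278],None,s),go(s["ee_pos"]+[0,0,.18],None,s))
```

```text
35.9333 [0.51923751 0.08035053 0.02949016] [-3.11900466 -0.01585007  2.54916199] [ 0.42782046  1.02660504 -2.2394461 ] (array([0.005, 0.001, 0.009]), 0) (array([ 0.014, -0.02 , -0.9  ]), 0)
```

Emit:
{"name": "move_arm", "arguments": {"deltas": [{"dx": 0.004, "dy": 0, "dz": 0.003, "roll": 0, "gripper": 1}, {"dx": 0.004, "dy": 0, "dz": 0.006, "roll": 0, "gripper": 1}, {"dx": 0.004, "dy": 0, "dz": 0.009, "roll": 0, "gripper": 1}, {"dx": 0.004, "dy": 0, "dz": 0.011, "roll": 0, "gripper": 1}, {"dx": 0.004, "dy": 0, "dz": 0.011, "roll": 0, "gripper": 1}, {"dx": 0.004, "dy": 0, "dz": 0.011, "roll": 0, "gripper": 1}, {"dx": 0.004, "dy": 0, "dz": 0.011, "roll": 0, "gripper": 1}, {"dx": 0.004, "dy": 0, "dz": 0.011, "roll": 0, "gripper": 1}]}}

```text
clock: 36.6
ee_pos: [0.5186, 0.0808, 0.0278]
tool_rot: [-3.119, -0.016, 2.549]
wrist_force: [-4.1, -1.5, 5.6]
opening: 0.035
grasp_force: 25.9
```

Contact. Open partway (60 mm, to stay clear of the plinth), then rise along world z.

Emit:
{"name": "move_arm", "arguments": {"deltas": [{"dx": 0, "dy": 0, "dz": -0.002, "roll": 0, "gripper": 0.1}, {"dx": 0, "dy": 0, "dz": -0.002, "roll": 0, "gripper": 0}, {"dx": 0, "dy": 0, "dz": -0.002, "roll": 0, "gripper": -0.15}, {"dx": 0, "dy": 0, "dz": -0.002, "roll": 0, "gripper": -0.3}, {"dx": 0, "dy": 0, "dz": -0.002, "roll": 0, "gripper": -0.4}, {"dx": 0, "dy": 0, "dz": -0.002, "roll": 0, "gripper": -0.4}, {"dx": 0, "dy": 0, "dz": -0.002, "roll": 0, "gripper": -0.4}, {"dx": 0, "dy": 0, "dz": -0.002, "roll": 0, "gripper": -0.4}]}}

```text
clock: 37.27
ee_pos: [0.5185, 0.0808, 0.0275]
tool_rot: [-3.119, -0.016, 2.549]
wrist_force: [0.1, 0.5, -0.1]
opening: 0.0598
grasp_force: 0.0
```

Emit:
{"name": "move_arm", "arguments": {"deltas": [{"dx": 0, "dy": 0, "dz": -0.05, "roll": 0, "gripper": -0.4}, {"dx": 0.002, "dy": -0.003, "dz": -0.15, "roll": 0, "gripper": -0.4}, {"dx": 0.005, "dy": -0.007, "dz": -0.3, "roll": 0, "gripper": -0.4}, {"dx": 0.008, "dy": -0.011, "dz": -0.5, "roll": 0, "gripper": -0.4}, {"dx": 0.011, "dy": -0.015, "dz": -0.7, "roll": 0, "gripper": -0.4}, {"dx": 0.014, "dy": -0.02, "dz": -0.9, "roll": 0, "gripper": -0.4}, {"dx": 0.014, "dy": -0.02, "dz": -1, "roll": 0, "gripper": -0.4}, {"dx": 0.014, "dy": -0.02, "dz": -1, "roll": 0, "gripper": -0.4}]}}

```text
clock: 37.93
ee_pos: [0.5214, 0.0813, 0.2339]
tool_rot: [-3.126, -0.011, 2.549]
wrist_force: [-0.2, -0.0, -0.3]
opening: 0.0598
grasp_force: 0.0
```

Run:
```python
from h import *
s=bot.state();print(s["clock"],s["ee_pos"],s["tool_rot"],s["opening"],go([.45,.3,.25],None,s))
```

```text
37.9333 [0.52137122 0.08128051 0.23389491] [-3.12599937 -0.01058131  2.54891145] 0.05979860643473678 (array([ 0.908,  0.707, -0.082]), 0)
```

Emit:
{"name": "move_arm", "arguments": {"deltas": [{"dx": 0.12, "dy": 0.09, "dz": -0.05, "roll": 0, "gripper": -0.4}, {"dx": 0.24, "dy": 0.18, "dz": -0.08, "roll": 0, "gripper": -0.4}, {"dx": 0.36, "dy": 0.28, "dz": -0.08, "roll": 0, "gripper": -0.4}, {"dx": 0.48, "dy": 0.37, "dz": -0.08, "roll": 0, "gripper": -0.4}, {"dx": 0.6, "dy": 0.47, "dz": -0.08, "roll": 0, "gripper": -0.4}, {"dx": 0.75, "dy": 0.58, "dz": -0.08, "roll": 0, "gripper": -0.4}, {"dx": 0.9, "dy": 0.7, "dz": -0.08, "roll": 0, "gripper": -0.4}, {"dx": 0.9, "dy": 0.7, "dz": -0.08, "roll": 0, "gripper": -0.4}]}}

```text
clock: 38.6
ee_pos: [0.444, 0.3054, 0.2431]
tool_rot: [-3.12, -0.019, 2.559]
wrist_force: [-1.3, 1.5, 0.8]
opening: 0.0599
grasp_force: 0.0
```

Run:
```python
from h import *
im=eyes.camera("top");q=(.575,-.0297,.0965)
cv2.imwrite("pics/top3.png",im)
S=3
c=cv2.resize(im[140:270,240:500],None,fx=S,fy=S,interpolation=cv2.INTER_CUBIC)
D=lambda P:((proj("top",P)-[240,140]+.5)*S-.5)
def circ(xy,z,r,col):
    P=np.c_[xy[0]+r*np.cos(A),xy[1]+r*np.sin(A),np.full(48,z)];cv2.polylines(c,[D(P).round().astype(int)],True,col,1)
circ((.6137,.0897),.066,.032,(0,255,0));circ((.6137,.0897),.144,.014,(0,255,255))
circ((.636,-.139),.134,.026,(0,255,0));circ((.636,-.139),.034,.026,(0,255,255));circ((.6248,-.0249),.055,.029,(0,255,0));circ((.5191,.0805),.05,.018,(0,255,0))
sc=cv2.resize(eyes.camera("scene")[150:290,230:400],None,fx=3,fy=3,interpolation=cv2.INTER_CUBIC)
cv2.imwrite("pics/fin.png",c);cv2.imwrite("pics/fin_s.png",sc)
```

```text
(no output)
```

View pics/fin.png

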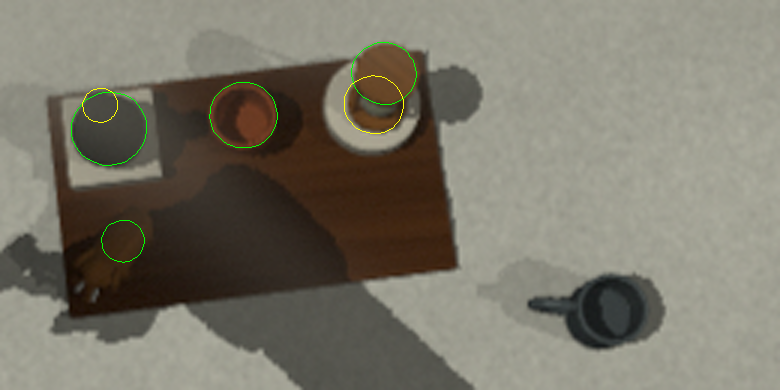

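View pics/fin_s.png

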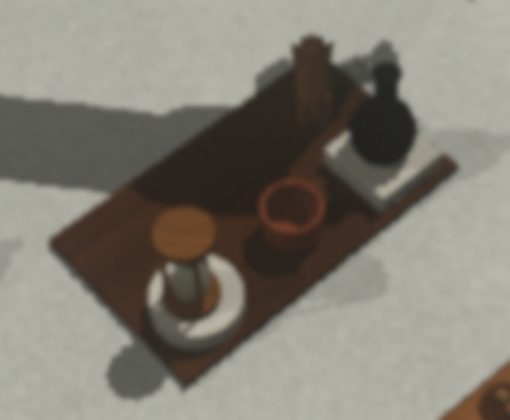

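The predicted outlines match the vase, bowl and hourglass. The elephant stands on its spot in front of the square plinth at (120,240), and the scene view shows all four upright. Handing in.

```bash
python3 -c "
from workcell import bot
print(bot.sign_off())"
```

```text
the job is handed in; nothing more can be done
None
```

All four pieces stand upright in their places on the board, the cup and the box were left where they stood, and the job was handed in after about 39 s of the 118 s allowed.

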